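# Tidy the drinks trolley after a party

## Robot

A 6-joint arm with a two-finger parallel gripper is mounted at the origin on the work surface. World frame = base frame: x ahead of the robot, y to its left, z up, the work surface at z = 0. Lengths are in m, angles in degrees, forces in N, time in s.
With the tool pointing down it reaches from about 0.375 to 0.9 m from the base axis. Payload 3.1 kg.
Tool frame: the origin (TCP) lies at the very end of the fingers, on their centre line; the grasp point (between the pads) lies 19 mm behind it; z points along the fingers, y is the line along which they close (so a half turn about z gives the same grasp; the last joint's range is limited). The gripper opens to 87 mm and grips with 3 to 60 N. Pads are 19 mm wide; open, the fingers measure 117 mm over their backs; the gripper's body (75 mm by 190 mm) begins 51 mm behind the grasp point.
Start: joints at [-79.498, 30.224, 82.088, -0, 67.689, -10.227], TCP at [0.221, -0.585, 0.223] pointing down, gripper open.
Joint ranges: [-176.69, 176.69], [-43.24, 126.21], [12.49, 139.97], [-82, 262], [0, 151.66], [-163.58, 163.58]. Speed limits (degrees/s): [159.86, 159.86, 180, 180, 180, 180].

## Interface

Orientations are given as a 3x3 rotation matrix whose columns are the frame's x, y, z axes.
In Python, from rig import readout, viewer, ticket gives the robot as it stands.
- The arm moves only by the tool send_rows, never from a script. Its argument "moves" is a list of rows, each a list of 6 numbers: the shift along the tool's x, y, z in units of 250 mm (1.0 is 250 mm), then the turn, a rotation vector about the tool's x, y, z in units of 90 degrees (1.0 is 90 degrees). A call has 1 to 12 rows; each row is the pose to reach, as a shift and turn from the pose commanded when the call began, along the tool's axes at that moment; what a row does not reach only later rows make up. A row lasts 1/10 s, in which the tool goes at most 50 mm and 8.59 degrees, less where a joint would pass 70% of its speed; a pose out of reach is approached as far as the arm can. A call with a number of a shift or a turn outside -1 to 1 is refused whole. A call with a gripper value outside its range is refused whole. "grip" is the opening, from 0 (shut) to 1 (fully open), set as the call begins (left out, the last holds). The fingers move at their own pace and stop on an object; the grip force is fixed at half the most. Time passes only in rows, so rows that repeat a pose let the fingers close. It gives the time, the measured TCP pose, the force, the opening and the grip force at its end, in the units of the state.
- readout.read_state(): the state, without advancing time (a new reading comes with each control period).
- viewer.capture(name): name is "scene" or "side" or "wrist"; returns (picture, depth): 420x560x3 uint8, red, green, blue; 420x560 float32, m along the optical axis (not along the pixel's ray), 0 where there is no reading.
- viewer.camera_info(name): a dict with "fx", "fy", "cx", "cy" (pixels), "R" (3x3) and "t" (3): a world point X has camera coordinates R X + t; the wrist camera has in their place "tool_from_camera" (4x4, takes a point from camera to tool coordinates, whose origin is the TCP and whose axes are the flange's). Camera axes: x right, y down, z forward; pixel columns grow to the right and rows downward; lengths in m; the calibration is good to about 2 mm. A picture is of the moment at which its call begins: read the wrist's pose just before it. camera_info takes no time and is no camera call.
- ticket.hand_in(): hands the job in; it is judged then, once.
The state is a dict: "time_s": time; "joint_positions": joint angles; "qvel": joint speeds; "tau": joint torques, N m; "position": TCP position; "tcp_rot": TCP orientation; "force": force on the tool from outside, world axes, zero at the start; "moment": the same for the moment, N m; "opening": opening from 0.0 (shut) to 1.0 (fully open); "grasp_force": force on a finger pad.
Only numpy, scipy, OpenCV 4.12 (cv2) and the standard library are available. Lean on these libraries where they do the work, as an engineer would, in place of code of your own. Each camera call takes 0.05 s, during which the arm holds its last target. There are 200 camera calls.

## Task

Clear the turntable: put every chocolate carton on it into the olive-green bowl and every bar tool (muddler, ice scoop, bottle opener) into the wooden tray. Stand every tipped bottle upright in the bottle lane beside its standing neighbours, which must also end up standing there. Leave the steel tumbler and the glass jug alone.

Things in the scene. Friction and masses are not known exactly. Their poses are not given: they have to be found in the camera images.
- disc (a joint): angle (rad) of the turntable's freely turning wooden disc about the vertical; it is passive and swings at a touch, then coasts to rest in a second or so
- turntable: turntable: fixed foot carrying the round wooden disc, 320 mm across, whose top is 30 mm above the trolley top; origin on the disc's axis at trolley-top level
- carton_red: chocolate carton, red with a gold band, a plain box 80 (own x) x 34 (y) x 20 mm (z); origin at the centre of its underside, z up; lies on the turntable at the start; may be absent; belongs in the bowl
- carton_purple: chocolate carton, purple with a gold band, a plain box 80 (own x) x 34 (y) x 20 mm (z); origin at the centre of its underside, z up; lies on the turntable at the start; may be absent; belongs in the bowl
- carton_teal: chocolate carton, teal with a cream band, a plain box 80 (own x) x 34 (y) x 20 mm (z); origin at the centre of its underside, z up; lies on the turntable at the start; may be absent; belongs in the bowl
- muddler: wooden muddler lying flat, 120 mm along own x: pale handle 22 wide x 22 high from x = -60 to +24 mm, dark head 30 wide x 26 high from x = +24 to +60; origin under its middle, z up; on the turntable at the start; may be absent; a bar tool, belongs in the tray
- scoop: pale blue acrylic ice scoop, 120 mm along own x: handle 20 wide x 16 high from x = -60 to +2 mm, open trough 40 wide x 20 high (4 mm walls) from x = +2 to +60; origin under its middle, z up; on the turntable at the start; may be absent; a bar tool, belongs in the tray
- opener: bottle opener, 120 mm along own x: black handle 24 wide x 18 high from x = -60 to +20 mm, flat steel head 34 wide x 8 thick from x = +16 to +60, raised 5 mm; origin under its middle, z up; on the turntable at the start; may be absent; a bar tool, belongs in the tray
- bowl: olive-green ceramic bowl, empty, 200 mm across the rim, 65 mm high, wall 5 mm, 0.8 kg, standing loose on the cork runner; origin at the centre of its underside
- tray: open wooden tool tray, fixed, 145 (own x) x 200 (y) x 42 mm (z) outside, walls and floor 6 mm, on the cork runner; origin at the centre of its underside
- lane: bottle lane: thin grey rubber mat, fixed, 170 (own x) x 440 (y) x 3 mm, the bottles stand in a row along its y about 100 mm apart; origin at the centre of its underside
- bottle_blue: square-section blue glass bottle, body 46 x 46 mm and 100 mm tall, then a round neck and brass cap (26 mm across) to 132 mm overall, white label, 0.24 kg; origin at the centre of its base, own z points from base to cap; lies tipped in the lane with its cap roughly towards the robot; may be absent
- bottle_pink: square-section pink glass bottle, body 46 x 46 mm and 100 mm tall, then a round neck and brass cap (26 mm across) to 132 mm overall, white label, 0.24 kg; origin at the centre of its base, own z points from base to cap; lies tipped in the lane with its cap roughly towards the robot; may be absent
- bottle_green: square-section green glass bottle, body 46 x 46 mm and 100 mm tall, then a round neck and brass cap (26 mm across) to 132 mm overall, white label, 0.24 kg; origin at the centre of its base, own z points from base to cap; stands upright in the lane already, a neighbour of the tipped ones
- bottle_amber: square-section amber glass bottle, body 46 x 46 mm and 100 mm tall, then a round neck and brass cap (26 mm across) to 132 mm overall, white label, 0.24 kg; origin at the centre of its base, own z points from base to cap; stands upright in the lane already, a neighbour of the tipped ones
- tumbler: bystander: double-walled steel tumbler, 76 mm across, 115 mm tall, beyond the work; origin at the centre of its underside; leave alone
- jug: bystander: glass stirring jug, 96 mm across, 150 mm tall, beyond the work; origin at the centre of its underside; leave alone

How it is judged (in metres and radians):
At the end, for the whole second after the job is handed in: Cartons in the bowl (centre within 75 mm of its axis, under 70 mm up); tools in the tray (centre inside its walls, under 50 mm up); all four bottles upright within 0.12 rad, bases flat on the lane mat, base centres over it; bowl level within 0.15 rad; all at rest. Absent things do not count (horizontal distance between each of carton_red, carton_purple, carton_teal and bowl below 0.075 m and z of carton_red in the frame of bowl between 0 and 0.07 m and z of carton_purple in the frame of bowl between 0 and 0.07 m and z of carton_teal in the frame of bowl between 0 and 0.07 m and x of muddler in the frame of tray between -0.07 and 0.07 m and y of muddler in the frame of tray between -0.095 and 0.095 m and z of muddler in the frame of tray between 0 and 0.05 m and x of scoop in the frame of tray between -0.07 and 0.07 m and y of scoop in the frame of tray between -0.095 and 0.095 m and z of scoop in the frame of tray between 0 and 0.05 m and x of opener in the frame of tray between -0.07 and 0.07 m and y of opener in the frame of tray between -0.095 and 0.095 m and z of opener in the frame of tray between 0 and 0.05 m and angle between each of bottle_blue, bottle_pink, bottle_green, bottle_amber's own z axis and vertical below 0.12 rad and x of bottle_blue in the frame of lane between -0.085 and 0.085 m and y of bottle_blue in the frame of lane between -0.22 and 0.22 m and z of bottle_blue in the frame of lane between -0.004 and 0.012 m and x of bottle_pink in the frame of lane between -0.085 and 0.085 m and y of bottle_pink in the frame of lane between -0.22 and 0.22 m and z of bottle_pink in the frame of lane between -0.004 and 0.012 m and x of bottle_green in the frame of lane between -0.085 and 0.085 m and y of bottle_green in the frame of lane between -0.22 and 0.22 m and z of bottle_green in the frame of lane between -0.004 and 0.012 m and x of bottle_amber in the frame of lane between -0.085 and 0.085 m and y of bottle_amber in the frame of lane between -0.22 and 0.22 m and z of bottle_amber in the frame of lane between -0.004 and 0.012 m and angle between bowl's own z axis and vertical below 0.15 rad and linear speed of each of carton_red, carton_purple, carton_teal, muddler, scoop, opener, bottle_blue, bottle_pink, bottle_green, bottle_amber, bowl below 0.03 m/s); the robot touches nothing.
It fails at once if the steel tumbler or the glass jug is shifted more than 30 mm (distance of any of tumbler, jug from where it was at the start of the episode above 0.03 m).
Of carton_red, carton_purple, carton_teal, muddler, scoop, opener only 5 to 6 are there at a start; the rules pass over those that are not, and their reading is None.
Of bottle_blue, bottle_pink only 1 to 2 are there at a start; the rules pass over those that are not, and their reading is None.
At some moment in a run one of carton_red, carton_purple, carton_teal, muddler, scoop, opener may be knocked a few centimetres aside while the robot is not near it.
Once in a run the grip may slacken for a moment while it holds something.
It also fails if it takes over 200 s, if anything falls off the work surface, if the arm or the gripper's body presses on something with over 40 N, if the wrist force passes 120 N, or if a joint passes its speed limit or range.

## Working session

There is one attempt and no reset: what is moved stays moved. The work goes in short steps, Python scripts to look and compute and a tool call to move; the robot and the scene stay as the last step left them, time stands still between calls to the robot, and variables do not carry over. Pictures are saved under pics/ and viewed, at most 14 in all, crops included, and the job is handed in when it is done.

Besides the shell and the picture viewer there is one more tool, called after "Call:" as name([rows], argument=value, ...), one row to a line, values as JSON. send_rows: Moves the arm, as the interface text tells. Shifts and turns lie within -1 to 1; 1 stands for 250 mm of shift or 90 degrees of turn. Its arguments: {"type":"object","properties":{"moves":{"type":"array"},"grip":{"type":"number"}},"required":["moves"]}

```bash
ls; mkdir -p pics
cat > h.py <<'E'
import numpy as np, cv2
from rig import readout, viewer, ticket
def snap(n,f):
    s=readout.read_state(); p,d=viewer.capture(n); cv2.imwrite(f'pics/{f}.png',p[:,:,::-1]); np.save(f'pics/{f}.npy',d)
    i=viewer.camera_info(n); K=(i['fx'],i['fy'],i['cx'],i['cy'])
    if n=='wrist':
        T=np.eye(4);T[:3,:3]=s['tcp_rot'];T[:3,3]=s['position'];M=T@np.array(i['tool_from_camera'])
    else:
        R=np.array(i['R']);t=np.array(i['t']);M=np.eye(4);M[:3,:3]=R.T;M[:3,3]=-R.T@t
    fx,fy,cx,cy=K; v,u=np.mgrid[:420,:560]
    P=np.stack([(u-cx)/fx*d,(v-cy)/fy*d,d],-1)@M[:3,:3].T+M[:3,3]
    P[d==0]=np.nan; np.save(f'pics/{f}_P.npy',P); return p,P
E
python3 -c "
from h import *
for n in('scene','side','wrist'): snap(n,n+'0')
s=readout.read_state();print(s)
a=[cv2.imread(f'pics/{n}0.png') for n in('scene','side')]
for n in('scene','side'): print(n,viewer.camera_info(n))
"
```

```text
pics
{'time_s': 0.15, 'joint_positions': array([-7.95000864e+01,  3.02682827e+01,  8.21391006e+01,  5.73063553e-04,
        6.76879125e+01, -1.02278884e+01]), 'qvel': array([-1.19736823e-01, -1.81667872e-01, -2.88879873e-01,  1.44704277e-02,
        1.95181458e-04,  4.25589360e-02]), 'tau': array([ 8.15370313e-04, -4.40431809e+01, -1.76842421e+01,  6.33103098e-02,
        5.52572636e-02, -9.96058839e-05]), 'position': array([ 0.2211278 , -0.58398657,  0.22178212]), 'tcp_rot': array([[ 9.35273793e-01,  3.53924915e-01, -2.93998228e-04],
       [ 3.53924906e-01, -9.35272410e-01,  1.63706122e-03],
       [ 3.04428322e-04, -1.63515375e-03, -9.99998617e-01]]), 'force': array([-0.87024978,  0.33858293,  0.50354674]), 'moment': array([-0.02447259, -0.00472857, -0.02010516]), 'grasp_force': 0.0, 'opening': 1.000768451588367}
scene {'fx': 420.8284597030885, 'fy': 420.8284597030885, 'cx': 276.30206464897446, 'cy': 208.94670115246691, 'R': array([[ 0.61784073,  0.78629501, -0.00360281],
       [ 0.6483575 , -0.51203631, -0.56342824],
       [-0.44486558,  0.34577301, -0.82615715]]), 't': array([-0.36779235, -0.32244764,  1.5169613 ])}
side {'fx': 459.236379393422, 'fy': 459.236379393422, 'cx': 277.6266051706934, 'cy': 202.24801877621437, 'R': array([[-0.796109  , -0.60480017, -0.0206691 ],
       [-0.37760169,  0.52315413, -0.7640201 ],
       [ 0.47289261, -0.60043859, -0.64486128]]), 't': array([0.43683167, 0.25263858, 1.04042078])}
```

View pics/scene0.png

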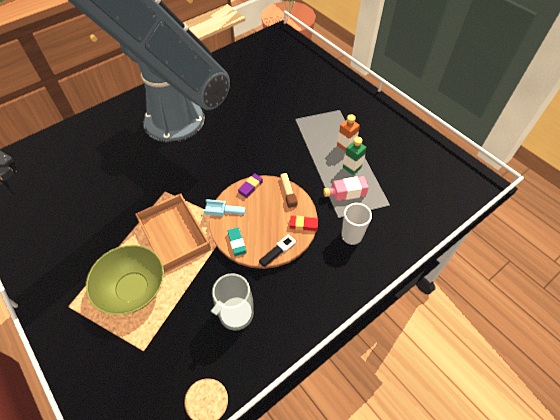

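View pics/side0.png

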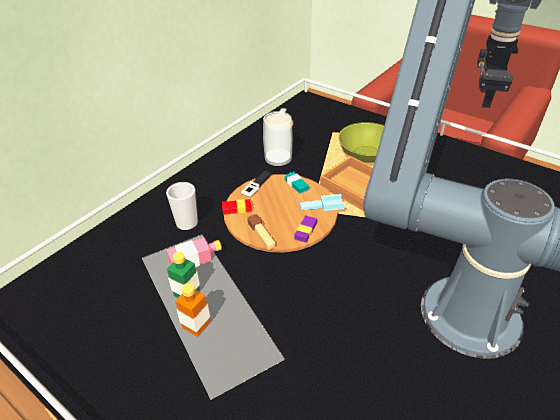

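Six items lie on the disc. Pink is tipped (scene ~350,188), blue is absent, and green and amber are standing. I'll make a rectified top-down view and take key coordinates from the depth.

```bash
cat >> h.py <<'E'
def rect(n,f,out,z,x0,x1,y0,y1,s):
    """top-down view of plane z; col -> y decreasing, row -> x decreasing (s px per m)"""
    i=viewer.camera_info(n);K=np.array([[i['fx'],0,i['cx']],[0,i['fy'],i['cy']],[0,0,1]]);R=np.array(i['R']);t=np.array(i['t'])
    H=K@np.c_[R[:,0],R[:,1],R[:,2]*z+t]
    A=np.array([[0,-1/s,x1],[-1/s,0,y1],[0,0,1]])
    im=cv2.imread(f'pics/{f}.png'); W,Hh=int((y1-y0)*s),int((x1-x0)*s)
    o=cv2.warpPerspective(im,H@A,(W,Hh),flags=cv2.WARP_INVERSE_MAP|cv2.INTER_CUBIC)
    for k in np.arange(np.ceil(x0*20)/20,x1,.05):
        r=int((x1-k)*s);cv2.line(o,(0,r),(W,r),(255,255,255) ,1);cv2.putText(o,f'{k:.2f}',(0,r-1),0,.35,(255,255,255),1)
    for k in np.arange(np.ceil(y0*20)/20,y1,.05):
        c=int((y1-k)*s);cv2.line(o,(c,0),(c,Hh),(255,255,255),1);cv2.putText(o,f'{k:.2f}',(c+1,10),0,.35,(255,255,255),1)
    cv2.imwrite(f'pics/{out}.png',o)
E
python3 -c "
from h import *
P=np.load('pics/scene0_P.npy')
for n,(u,v) in dict(disc=(265,222),dl=(209,222),dr=(317,222),dt=(262,177),db=(258,265),bowlrimL=(88,280),bowlR=(163,268),bowlT=(125,248),bowlB=(125,312),bowlc=(131,288),trayfloor=(172,235),trA=(137,216),trB=(183,194),trC=(212,246),trD=(165,272),amber=(350,119),green=(358,143),pink=(355,180),pinkcap=(326,191),l1=(297,117),l2=(341,111),l3=(387,205),l4=(344,214),tumb=(356,208),jug=(232,280)).items(): print(n,P[v,u].round(3))
rect('scene','scene0','rect0',0.05,.35,.85,-.25,.22,1200)
im=cv2.imread('pics/rect0.png');print(im.shape)
"
```

```text
disc [ 0.568 -0.02   0.032]
dl [ 0.449 -0.142  0.005]
dr [0.673 0.087 0.057]
dt [0.429 0.073 0.034]
db [ 0.664 -0.118  0.026]
bowlrimL [ 0.445 -0.501  0.069]
bowlR [ 0.538 -0.332  0.074]
bowlT [ 0.412 -0.383  0.06 ]
bowlB [ 0.583 -0.465  0.07 ]
bowlc [ 0.502 -0.425  0.013]
trayfloor [ 0.425 -0.254  0.012]
trA [ 0.325 -0.306  0.043]
trB [ 0.308 -0.149  0.   ]
trC [ 0.523 -0.18   0.003]
trD [ 0.517 -0.329  0.012]
amber [0.485 0.381 0.139]
green [0.571 0.332 0.136]
pink [0.628 0.282 0.052]
pinkcap [0.598 0.191 0.039]
l1 [0.266 0.354 0.002]
l2 [0.346 0.495 0.007]
l3 [0.737 0.323 0.004]
l4 [0.724 0.134 0.115]
tumb [0.722 0.185 0.095]
jug [ 0.695 -0.217  0.113]
(600, 564, 3)
```

View pics/rect0.png

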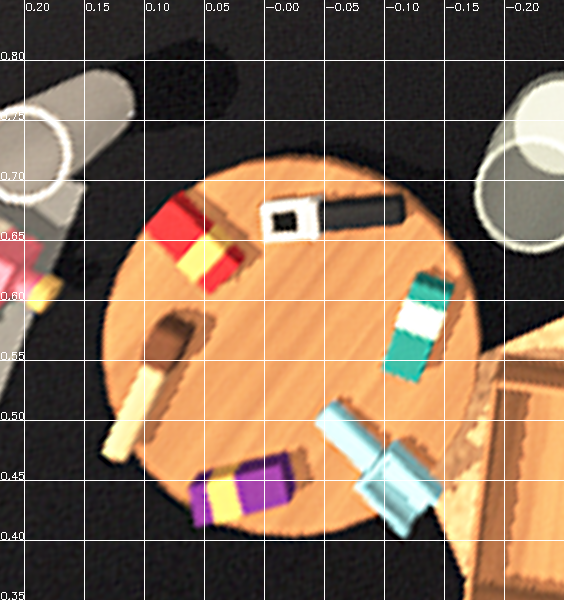

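The rectified map shows roughly where each item lies: red (0.648, 0.058), muddler (0.525, 0.105), purple (0.444, 0.018), scoop (0.45, -0.09), teal (0.58, -0.13) and opener (0.67, -0.055). Next I'll hover over the disc for a wrist-camera measurement.

```bash
cat >> h.py <<'E'
from scipy.spatial.transform import Rotation as Ro
def Rdown(yaw): # tool x at azimuth yaw(deg), z down
    a=np.radians(yaw);c,s=np.cos(a),np.sin(a);return np.array([[c,s,0],[s,-c,0],[0,0,-1.]])
def go(p,R):
    s=readout.read_state();T=s['tcp_rot'];d=T.T@(np.array(p)-s['position'])/.25
    r=Ro.from_matrix(T.T@R).as_rotvec(degrees=True)/90
    print('shift',d.round(3),'turn',r.round(3),'rows>=',np.linalg.norm(d)*5,np.linalg.norm(r)*90/8.59)
E
python3 -c "
from h import *
print(np.array(viewer.camera_info('wrist')['tool_from_camera']).round(3),viewer.camera_info('wrist')['fx'])
go([.53,-.02,.42],Rdown(0))
"
```

```text
[[-0.001 -0.962 -0.274  0.075]
 [ 1.    -0.001 -0.    -0.   ]
 [ 0.    -0.274  0.962 -0.162]
 [ 0.     0.     0.     1.   ]] 296.4520214455913
shift [ 1.954 -1.674 -0.79 ] turn [-0.001 -0.     0.23 ] rows>= 13.457684890929047 2.4130152137280865
```

Call:
send_rows([
  [0.1, -0.08, -0.4, 0, 0, 0],
  [0.3, -0.2, -0.6, 0, 0, 0],
  [0.5, -0.4, -0.79, 0, 0, 0],
  [0.7, -0.6, -0.79, 0, 0, 0],
  [0.98, -0.84, -0.79, 0, 0, 0],
  [0.98, -0.84, -0.79, 0, 0, 0],
  [0.98, -0.84, -0.79, 0, 0, 0],
], grip=1)

```text
time_s: 0.85
position: [0.3521, -0.3458, 0.4065]
tcp_rot: [[0.935, 0.353, 0.0], [0.353, -0.935, 0.0], [0.0, -0.0, -1.0]]
force: [0.1, -0.3, 0.1]
opening: 1.003
grasp_force: 0.0
```

Call:
send_rows([
  [0.3, -0.3, 0, 0, 0, 0.08],
  [0.6, -0.6, 0, 0, 0, 0.16],
  [0.97, -0.83, 0, 0, 0, 0.23],
  [0.97, -0.83, 0, 0, 0, 0.23],
  [0.97, -0.83, 0, 0, 0, 0.23],
  [0.97, -0.83, 0, 0, 0, 0.23],
  [0.97, -0.83, 0, 0, 0, 0.23],
  [0.97, -0.83, 0, 0, 0, 0.23],
  [0.97, -0.83, 0, 0, 0, 0.23],
])

```text
time_s: 1.75
position: [0.5047, -0.0678, 0.4057]
tcp_rot: [[1.0, 0.002, -0.001], [0.002, -1.0, -0.0], [-0.001, 0.0, -1.0]]
force: [-0.5, 0.4, 0.8]
opening: 1.0
grasp_force: 0.0
```

```bash
cat >> h.py <<'E'
def items(P,zmin=.036,zmax=.075,c=(.565,-.02),r=.17):
    m=(P[...,2]>zmin)&(P[...,2]<zmax)&(np.hypot(P[...,0]-c[0],P[...,1]-c[1])<r)
    n,L=cv2.connectedComponents(m.astype(np.uint8)); out=[]
    for k in range(1,n):
        w=L==k
        if w.sum()<150: continue
        q=P[w]; t=q[q[:,2]>np.percentile(q[:,2],97)-.014,:2].astype(np.float32)
        (cx,cy),(a,b),an=cv2.minAreaRect(t*1000)
        if a<b: a,b,an=b,a,an+90
        v,u=np.argwhere(w).mean(0); out.append((cx/1000,cy/1000,a,b,an,u,v,q[:,2].max()))
    return out
def fitdisc(P):
    pass
E
python3 -c "
from h import *
p,P=snap('wrist','w1')
s=readout.read_state();print(s['position'],s['time_s'],s['joint_positions'])
for o in items(P): 
    u,v=int(o[5]),int(o[6]);print(np.round(o,3),p[v,u])
"
```

```text
[ 0.50457009 -0.06842472  0.40578607] 1.8 [-2.02869075e+01  1.11754587e+01  8.26236426e+01 -4.41728129e-02
  8.62472121e+01  6.97046037e+01]
[6.45000e-01 6.20000e-02 8.05130e+01 3.45630e+01 4.45940e+01 2.02048e+02
 8.36450e+01 5.30000e-02] [255 169  54]
[ 6.67000e-01 -5.40000e-02  1.19953e+02  3.42410e+01  9.50660e+01
  2.70449e+02  6.99590e+01  5.10000e-02] [69 69 69]
[ 5.74000e-01 -1.25000e-01  7.97550e+01  3.45160e+01  1.59408e+02
  3.15490e+02  1.28522e+02  5.20000e-02] [255 255 236]
[5.26000e-01 1.01000e-01 1.17084e+02 3.03090e+01 1.54499e+02 1.86351e+02
 1.54410e+02 5.80000e-02] [255 229 159]
[ 4.66000e-01 -8.40000e-02  1.08305e+02  4.01030e+01  4.51010e+01
  2.87325e+02  1.88802e+02  5.20000e-02] [199 251 253]
[4.39000e-01 2.20000e-02 7.96130e+01 3.51000e+01 1.04009e+02 2.32198e+02
 2.05666e+02 5.20000e-02] [163  63 182]
```

View pics/w1.png

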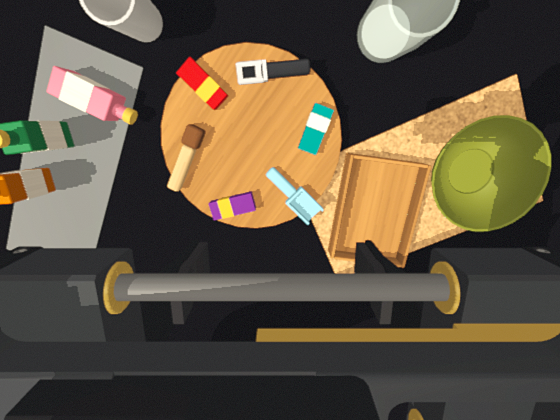

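The wrist view shows all six items cleanly, plus the tray, bowl and lane. I'll measure the tray, bowl, bottles and lane next.

```bash
cat > m.py <<'E'
from h import *
P=np.load('pics/w1_P.npy');S=np.load('pics/scene0_P.npy')
u=np.arange(560)[None,:]+0*P[...,0];v=np.arange(420)[:,None]+0*P[...,0]
def mr(t):
    r=cv2.minAreaRect((t*1000).astype(np.float32));print(np.round(r[0],1),np.round(r[1],1),round(r[2],1))
def fit(Q):
    m=(Q[:,2]>.058)&(Q[:,2]<.08);t=Q[m,:2];A=np.c_[2*t,np.ones(len(t))];return t,A
for nm,Q,box in (('wrist',P,None),('scene',S,None)):
    F=Q.reshape(-1,3)
    b=F[(np.hypot(F[:,0]-.497,F[:,1]+.42)<.125)&(F[:,2]>.060)&(F[:,2]<.075)]
    (cx,cy),r=cv2.minEnclosingCircle((b[:,:2]*1000).astype(np.float32)); print(nm,'bowl',cx,cy,r,b[:,2].max())
    t=F[(F[:,0]>.3)&(F[:,0]<.55)&(F[:,1]>-.36)&(F[:,1]<-.13)&(F[:,2]>.036)&(F[:,2]<.052)&(np.hypot(F[:,0]-.497,F[:,1]+.42)>.107)]
    t=t[(np.hypot(t[:,0]-.565,t[:,1]+.02)>.17)];mr(t[:,:2])
    for n,z0,z1,c,rr in(('amberbody',.098,.108,(.485,.381),.05),('greenbody',.098,.108,(.571,.332),.05),('ambercap',.125,.14,(.485,.381),.05),('greencap',.125,.14,(.571,.332),.05),('pink',.042,.06,(.64,.26),.09),('pinkall',.012,.06,(.63,.26),.1)):
        q=F[(F[:,2]>z0)&(F[:,2]<z1)&(np.hypot(F[:,0]-c[0],F[:,1]-c[1])<rr)]
        if len(q)>30: print(n,len(q),end=' ');mr(q[:,:2])
p=cv2.imread('pics/w1.png')
for n,(a,b) in dict(l1=(45,27),l2=(143,68),l3=(98,246),l4=(8,246),pcap=(130,117),cor1=(55,66),cor2=(118,120)).items(): print(n,P[b,a].round(3))
E
python3 m.py; python3 -c "
from h import *
s=readout.read_state();print(s['position'])
go([.439,.022,.12],Rdown(104-180))"
```

```text
wrist bowl 497.8749694824219 -422.53631591796875 100.00769805908203 0.07168825982204247
[ 427.  -226.3] [186.1 199.5] 82.5
amberbody 287 [478.  374.1] [20.8 48.7] 75.4
greenbody 672 [562.2 340.8] [46.  46.4] 7.3
greencap 110 [560.5 332.4] [ 9.  22.9] 80.5
pink 1972 [606.4 274.8] [100.3 100.6] 63.2
pinkall 3019 [589.7 265.2] [132.4 121.7] 63.2
scene bowl 497.91180419921875 -421.72882080078125 100.36746215820312 0.07498775376605038
[ 426.2 -225.1] [187.1 204.7] 83.0
amberbody 116 [478.8 392.4] [46.7 48.5] 2.6
greenbody 123 [561.  340.9] [47.2 46.4] 8.3
ambercap 55 [478.9 391.5] [23.1 26. ] 57.9
greencap 60 [560.2 340.5] [23.1 26.7] 72.4
pink 466 [599.7 261.8] [128.5 100.9] 62.6
pinkall 858 [602.5 280.3] [155. 131.] 50.8
l1 [0.74  0.331 0.001]
l2 [0.677 0.174 0.   ]
l3 [ 0.341  0.31  -0.001]
l4 [0.342 0.494 0.002]
pcap [0.594 0.19  0.039]
cor1 [0.671 0.295 0.047]
cor2 [0.59  0.228 0.006]
[ 0.50457009 -0.06842472  0.40578607]
shift [-0.261 -0.362  1.143] turn [0.001 0.    0.845] rows>= 6.136765951410367 8.848826614161254
```

```bash
cat > m2.py <<'E'
from h import *
for f in('w1','scene0'):
    P=np.load(f'pics/{f}_P.npy');im=cv2.imread(f'pics/{f}.png');hsv=cv2.cvtColor(im,cv2.COLOR_BGR2HSV)
    x,y,z=P[...,0],P[...,1],P[...,2]
    m=(z>.04)&(z<.054)&(np.hypot(x-.565,y+.02)>.172)&(np.hypot(x-.4979,y+.422)>.106)&(y<-.1)&(y>-.4)&(x<.56)&(hsv[...,0]<25)
    n,L=cv2.connectedComponents(m.astype(np.uint8));k=np.argmax([ (L==i).sum() for i in range(1,n)])+1
    print(f,'tray',[np.round(a,1) for a in cv2.minAreaRect((P[L==k][:,:2]*1000).astype(np.float32))],(L==k).sum())
    m=((hsv[...,0]>165)|(hsv[...,0]<8))&(hsv[...,1]>40)&(z>.042)&(z<.06)&(np.hypot(x-.64,y-.26)<.11)&(y>.16)
    m=cv2.morphologyEx(m.astype(np.uint8),cv2.MORPH_CLOSE,np.ones((15,15)))>0
    m&=(z>.042)&(z<.06)
    n,L=cv2.connectedComponents(m.astype(np.uint8));k=np.argmax([ (L==i).sum() for i in range(1,n)])+1
    q=P[L==k];print('pink',[np.round(a,1) for a in cv2.minAreaRect((q[:,:2]*1000).astype(np.float32))],len(q),np.median(q[:,2]))
E
python3 m2.py
```

```text
w1 tray [array([ 425.2, -239.5]), array([131. , 199.5]), np.float64(82.5)] 715
pink [array([615.2, 233.3]), array([34.1, 46. ]), np.float64(63.1)] 647 0.04810237709175991
scene0 tray [array([ 423.6, -246.1]), array([145. , 204.7]), np.float64(83.0)] 511
pink [array([628.6, 263.1]), array([99.4, 51. ]), np.float64(62.5)] 360 0.0506917540772327
```

Call:
send_rows([
  [-0.05, -0.07, 0.2, 0, 0, 0.09],
  [-0.1, -0.14, 0.4, 0, 0, 0.18],
  [-0.15, -0.21, 0.6, 0, 0, 0.27],
  [-0.2, -0.3, 0.8, 0, 0, 0.36],
  [-0.26, -0.36, 1.0, 0, 0, 0.45],
  [-0.26, -0.36, 1.0, 0, 0, 0.54],
  [-0.26, -0.36, 1.0, 0, 0, 0.63],
  [-0.26, -0.36, 1.0, 0, 0, 0.72],
  [-0.26, -0.36, 1.0, 0, 0, 0.81],
  [-0.26, -0.36, 1.0, 0, 0, 0.845],
  [-0.26, -0.36, 1.0, 0, 0, 0.845],
  [-0.26, -0.36, 1.0, 0, 0, 0.845],
], grip=0.75)

```text
time_s: 3.0
position: [0.4401, 0.021, 0.1562]
tcp_rot: [[0.241, -0.971, 0.0], [-0.971, -0.241, -0.0], [0.0, -0.0, -1.0]]
force: [-0.9, -0.1, 0.0]
opening: 0.747
grasp_force: 0.0
```

```bash
python3 -c "
from h import *
s=readout.read_state();print(s['position'],s['joint_positions'],s['time_s'])
go([.439,.022,.034],Rdown(104-180))"
```

```text
[0.44006605 0.02103321 0.15622304] [-1.18491042e+01  2.25931340e+01  1.11752546e+02 -1.41826353e-02
  4.56345907e+01  1.54220099e+02] 3.0
shift [-0.005  0.003  0.489] turn [-0.    -0.    -0.001] rows>= 2.444630285808915 0.007369245427393869
```

Call:
send_rows([
  [0, 0, 0.2, 0, 0, 0],
  [-0.005, 0.003, 0.36, 0, 0, 0],
  [-0.005, 0.003, 0.45, 0, 0, 0],
  [-0.005, 0.003, 0.488, 0, 0, 0],
  [-0.005, 0.003, 0.488, 0, 0, 0],
])

```text
time_s: 3.5
position: [0.4386, 0.0229, 0.0332]
tcp_rot: [[0.241, -0.97, -0.002], [-0.97, -0.241, 0.0], [-0.001, 0.002, -1.0]]
force: [0.7, -0.9, 0.3]
opening: 0.751
grasp_force: 0.0
```

Call:
send_rows([
  [0, 0, 0, 0, 0, 0],
  [0, 0, 0, 0, 0, 0],
  [0, 0, 0, 0, 0, 0],
  [0, 0, 0, 0, 0, 0],
  [0, 0, 0, 0, 0, 0],
  [0, 0, 0, 0, 0, 0],
], grip=0)

```text
time_s: 4.1
position: [0.4393, 0.0231, 0.0346]
tcp_rot: [[0.242, -0.97, 0.001], [-0.97, -0.242, -0.0], [0.0, -0.001, -1.0]]
force: [-0.1, 0.4, 6.0]
opening: 0.388
grasp_force: 30.0
```

Call:
send_rows([
  [0, 0, -0.1, 0, 0, 0],
  [0, 0, -0.25, 0, 0, 0],
  [0, 0, -0.4, 0, 0, 0],
  [0, 0, -0.5, 0, 0, 0],
])

```text
time_s: 4.5
position: [0.4394, 0.0231, 0.1611]
tcp_rot: [[0.242, -0.97, 0.002], [-0.97, -0.242, -0.0], [0.001, -0.002, -1.0]]
force: [0.7, -0.4, -1.3]
opening: 0.388
grasp_force: 30.0
```

```bash
python3 -c "
from h import *
go([.498,-.395,.155],Rdown(-76));go([.498,-.395,.155],Rdown(-120))
go([.498,-.395,.155],Rdown(-30))
"
```

```text
shift [1.68  0.177 0.026] turn [-0.001 -0.001 -0.   ] rows>= 8.445211307331755 0.013957820537693231
shift [1.68  0.177 0.026] turn [-0.001 -0.     0.489] rows>= 8.445211307331755 5.121143123645463
shift [1.68  0.177 0.026] turn [-0.001 -0.001 -0.511] rows>= 8.445211307331755 5.356191114488845
```

Call:
send_rows([
  [0.1, 0.02, 0, 0, 0, 0],
  [0.25, 0.04, 0, 0, 0, 0],
  [0.45, 0.07, 0, 0, 0, 0],
  [0.65, 0.1, 0, 0, 0, 0],
  [0.85, 0.13, 0, 0, 0, 0],
  [1.0, 0.15, 0, 0, 0, 0],
])

```text
time_s: 5.1
position: [0.4629, -0.2314, 0.1589]
tcp_rot: [[0.24, -0.971, 0.0], [-0.971, -0.24, -0.001], [0.001, -0.0, -1.0]]
force: [0.8, -0.2, -1.3]
opening: 0.388
grasp_force: 30.0
```

Call:
send_rows([
  [0.2, 0.03, 0, 0, 0, 0],
  [0.4, 0.06, 0, 0, 0, 0],
  [0.6, 0.09, 0, 0, 0, 0],
  [0.7, 0.11, 0, 0, 0, 0],
  [0.766, 0.123, 0, 0, 0, 0],
  [0.766, 0.123, 0.12, 0, 0, 0],
  [0.766, 0.123, 0.28, 0, 0, 0],
  [0.766, 0.123, 0.4, 0, 0, 0],
  [0.766, 0.123, 0.425, 0, 0, 0],
])

```text
time_s: 6.0
position: [0.4769, -0.4189, 0.0484]
tcp_rot: [[0.241, -0.97, -0.006], [-0.97, -0.241, 0.007], [-0.009, 0.004, -1.0]]
force: [-0.2, 0.8, 0.4]
opening: 0.39
grasp_force: 30.0
```

Call:
send_rows([
  [0, 0, 0, 0, 0, 0],
  [0, 0, 0, 0, 0, 0],
  [0, 0, 0, 0, 0, 0],
  [0, 0, -0.1, 0, 0, 0],
  [0, 0, -0.3, 0, 0, 0],
  [0, 0, -0.5, 0, 0, 0],
], grip=0.55)

```text
time_s: 6.6
position: [0.4794, -0.4216, 0.1801]
tcp_rot: [[0.242, -0.97, 0.0], [-0.97, -0.242, -0.0], [0.0, -0.0, -1.0]]
force: [1.2, -1.1, 1.1]
opening: 0.549
grasp_force: 0.0
```

```bash
python3 -c "
from h import *
print(readout.read_state()['position'])
go([.45,-.08,.28],Rdown(0))"
```

```text
[ 0.4793829  -0.42163119  0.18012265]
shift [-1.354 -0.216 -0.4  ] turn [ 0.    -0.    -0.845] rows>= 7.142848351028901 8.849543255155233
```

Call:
send_rows([
  [-0.1, -0.04, -0.1, 0, 0, 0],
  [-0.25, -0.08, -0.25, 0, 0, 0],
  [-0.4, -0.14, -0.4, 0, 0, 0],
  [-0.58, -0.2, -0.5, 0, 0, 0],
  [-0.78, -0.25, -0.55, 0, 0, 0],
])

```text
time_s: 7.1
position: [0.4942, -0.2316, 0.3156]
tcp_rot: [[0.241, -0.971, 0.007], [-0.971, -0.241, -0.005], [0.007, -0.006, -1.0]]
force: [0.9, -0.0, 1.3]
opening: 0.55
grasp_force: 0.0
```

Call:
send_rows([
  [-0.2, -0.06, -0.15, 0, 0, -0.09],
  [-0.4, -0.12, -0.3, 0, 0, -0.18],
  [-0.56, -0.17, -0.33, 0, 0, -0.27],
  [-0.56, -0.17, -0.33, 0, 0, -0.36],
  [-0.56, -0.17, -0.33, 0, 0, -0.45],
  [-0.56, -0.17, -0.33, 0, 0, -0.54],
  [-0.56, -0.17, -0.33, 0, 0, -0.6],
  [-0.56, -0.17, -0.33, 0, 0, -0.6],
], grip=0.75)

```text
time_s: 7.9
position: [0.5, -0.0854, 0.3952]
tcp_rot: [[0.927, -0.375, 0.003], [-0.375, -0.927, -0.001], [0.003, 0.0, -1.0]]
force: [-0.0, -0.7, -0.3]
opening: 0.752
grasp_force: 0.0
```

```bash
cat > look.py <<'E'
from h import *
import sys
f=sys.argv[1];p,P=snap('wrist',f)
s=readout.read_state();print(s['position'].round(4),s['time_s'],s['opening'])
for o in items(P):
    u,v=int(o[5]),int(o[6]);print(np.round(o[:5],3),(u,v),p[v,u])
if len(sys.argv)>2: a=list(map(float,sys.argv[2:6]));go(a[:3],Rdown(a[3]))
E
python3 look.py w2 .574 -.125 .12 -20.6
```

```text
[ 0.5    -0.0855  0.395 ] 7.95 0.7498853635157126
[ 6.6700e-01 -5.4000e-02  1.1934e+02  3.4148e+01  9.4847e+01] (222, 83) [62 62 60]
[ 5.74000e-01 -1.24000e-01  7.90350e+01  3.38610e+01  1.58801e+02] (287, 120) [255 255 241]
[6.4500e-01 6.2000e-02 7.9908e+01 3.4537e+01 4.4992e+01] (166, 123) [255 182  51]
[5.25000e-01 1.01000e-01 1.18453e+02 3.07240e+01 1.55052e+02] (178, 193) [255 220 150]
[ 4.65000e-01 -8.40000e-02  1.08354e+02  4.02800e+01  4.48050e+01] (284, 188) [190 243 246]
shift [0.33  0.035 1.101] turn [ 0.    -0.002 -0.017] rows>= 5.7490530081085245 0.17806032600700195
```

Call:
send_rows([
  [0.1, 0.01, 0.2, 0, 0, -0.017],
  [0.2, 0.02, 0.4, 0, 0, -0.017],
  [0.3, 0.035, 0.6, 0, 0, -0.017],
  [0.33, 0.037, 0.8, 0, 0, -0.017],
  [0.33, 0.037, 0.95, 0, 0, -0.017],
  [0.33, 0.037, 1.0, 0, 0, -0.017],
], grip=0.75)

```text
time_s: 8.55
position: [0.5708, -0.1246, 0.1389]
tcp_rot: [[0.936, -0.353, -0.007], [-0.353, -0.936, 0.003], [-0.008, -0.0, -1.0]]
force: [0.0, 0.1, -0.0]
opening: 0.749
grasp_force: 0.0
```

Call:
send_rows([
  [0, 0, 0.15, 0, 0, 0],
  [0, 0, 0.3, 0, 0, 0],
  [0, 0, 0.4, 0, 0, 0],
  [0, 0, 0.442, 0, 0, 0],
  [0, 0, 0.442, 0, 0, 0],
])

```text
time_s: 9.05
position: [0.5732, -0.1253, 0.0325]
tcp_rot: [[0.936, -0.351, -0.001], [-0.351, -0.936, 0.0], [-0.001, -0.0, -1.0]]
force: [0.4, 0.6, -0.8]
opening: 0.747
grasp_force: 0.0
```

Call:
send_rows([
  [0, 0, 0, 0, 0, 0],
  [0, 0, 0, 0, 0, 0],
  [0, 0, 0, 0, 0, 0],
  [0, 0, 0, 0, 0, 0],
  [0, 0, 0, 0, 0, 0],
  [0, 0, -0.1, 0, 0, 0],
  [0, 0, -0.25, 0, 0, 0],
  [0, 0, -0.4, 0, 0, 0],
  [0, 0, -0.5, 0, 0, 0],
  [0, 0, -0.5, 0, 0, 0],
], grip=0)

```text
time_s: 10.05
position: [0.5758, -0.1262, 0.1621]
tcp_rot: [[0.937, -0.35, 0.008], [-0.35, -0.937, -0.004], [0.009, 0.0, -1.0]]
force: [1.1, -0.5, -0.6]
opening: 0.384
grasp_force: 30.0
```

```bash
python3 -c "
from h import *
s=readout.read_state();print(s['position'].round(4),s['opening'])
go([.516,-.422,.165],Rdown(-76))"
```

```text
[ 0.5758 -0.1262  0.1621] 0.3842733089649515
shift [ 0.19   1.192 -0.009] turn [-0.003 -0.005  0.617] rows>= 6.036314093420396 6.463195550326888
```

Call:
send_rows([
  [0.02, 0.1, -0.08, 0, 0, 0.06],
  [0.05, 0.25, -0.15, 0, 0, 0.14],
  [0.08, 0.45, -0.15, 0, 0, 0.22],
  [0.11, 0.65, -0.15, 0, 0, 0.3],
  [0.15, 0.82, -0.1, 0, 0, 0.38],
  [0.19, 0.95, -0.1, 0, 0, 0.46],
  [0.19, 1.0, -0.1, 0, 0, 0.54],
  [0.19, 1.0, -0.1, 0, 0, 0.617],
  [0.19, 1.0, -0.1, 0, 0, 0.617],
])

```text
time_s: 10.95
position: [0.529, -0.376, 0.181]
tcp_rot: [[0.24, -0.971, -0.002], [-0.971, -0.24, 0.003], [-0.003, 0.002, -1.0]]
force: [-0.4, 1.2, -1.3]
opening: 0.384
grasp_force: 30.0
```

```bash
python3 -c "
from h import *
s=readout.read_state();print(s['position'].round(4),s['opening'])
go([.516,-.422,.055],Rdown(-76))"
```

```text
[ 0.529 -0.376  0.181] 0.3841925557562628
shift [0.168 0.094 0.504] turn [ 0.001  0.002 -0.001] rows>= 2.694639576402989 0.025797028794123118
```

Call:
send_rows([
  [0.08, 0.05, 0, 0, 0, 0],
  [0.165, 0.094, 0.1, 0, 0, 0],
  [0.165, 0.094, 0.3, 0, 0, 0],
  [0.165, 0.094, 0.45, 0, 0, 0],
  [0.165, 0.094, 0.5, 0, 0, 0],
  [0.165, 0.094, 0.5, 0, 0, 0],
])

```text
time_s: 11.55
position: [0.5162, -0.4197, 0.0552]
tcp_rot: [[0.244, -0.97, -0.004], [-0.97, -0.244, 0.005], [-0.005, 0.003, -1.0]]
force: [-0.1, -0.2, -0.0]
opening: 0.387
grasp_force: 30.0
```

Call:
send_rows([
  [0, 0, 0, 0, 0, 0],
  [0, 0, 0, 0, 0, 0],
  [0, 0, 0, 0, 0, 0],
  [0, 0, -0.1, 0, 0, 0],
  [0, 0, -0.3, 0, 0, 0],
  [0, 0, -0.5, 0, 0, 0],
], grip=0.55)

```text
time_s: 12.15
position: [0.5171, -0.4214, 0.1849]
tcp_rot: [[0.242, -0.97, -0.0], [-0.97, -0.242, 0.0], [-0.0, 0.0, -1.0]]
force: [-0.4, -1.2, 0.3]
opening: 0.548
grasp_force: 0.0
```

Call:
send_rows([
  [-0.1, -0.02, -0.1, 0, 0, 0],
  [-0.25, -0.05, -0.25, 0, 0, 0],
  [-0.4, -0.08, -0.4, 0, 0, 0],
  [-0.58, -0.12, -0.5, 0, 0, 0],
  [-0.78, -0.16, -0.55, 0, 0, 0],
  [-0.98, -0.18, -0.8, 0, 0, 0],
])

```text
time_s: 12.75
position: [0.5032, -0.1961, 0.3539]
tcp_rot: [[0.243, -0.97, -0.003], [-0.97, -0.243, 0.003], [-0.004, 0.002, -1.0]]
force: [0.8, 0.1, -0.5]
opening: 0.551
grasp_force: 0.0
```

```bash
python3 -c "
from h import *
s=readout.read_state();print(s['position'].round(4),s['opening'],s['joint_positions'])
go([.5,-.07,.4],Rdown(0))"
```

```text
[ 0.5032 -0.1961  0.3539] 0.5508210057257402 [-3.31845966e+01  1.61404139e+01  8.37417558e+01  5.15939245e-02
  8.03532269e+01  1.32748351e+02]
shift [-0.493 -0.11  -0.183] turn [-0.     0.003 -0.844] rows>= 2.686740303077113 8.840747625086955
```

Call:
send_rows([
  [-0.15, -0.03, -0.06, 0, 0, -0.09],
  [-0.3, -0.07, -0.12, 0, 0, -0.18],
  [-0.45, -0.1, -0.17, 0, 0, -0.27],
  [-0.48, -0.11, -0.17, 0, 0, -0.36],
  [-0.48, -0.11, -0.17, 0, 0, -0.45],
  [-0.48, -0.11, -0.17, 0, 0, -0.54],
  [-0.48, -0.11, -0.17, 0, 0, -0.63],
  [-0.48, -0.11, -0.17, 0, 0, -0.72],
  [-0.48, -0.11, -0.17, 0, 0, -0.81],
  [-0.48, -0.11, -0.17, 0, 0, -0.844],
  [-0.48, -0.11, -0.17, 0, 0, -0.844],
], grip=0.75)

```text
time_s: 13.85
position: [0.5027, -0.0768, 0.3977]
tcp_rot: [[1.0, -0.001, 0.002], [-0.001, -1.0, -0.001], [0.002, 0.001, -1.0]]
force: [-0.0, -0.4, 0.3]
opening: 0.752
grasp_force: 0.0
```

```bash
python3 look.py w3 .645 .062 .12 45
```

```text
[ 0.5028 -0.0768  0.3975] 13.9 0.7529055049533773
[6.4500e-01 6.2000e-02 8.0019e+01 3.4503e+01 4.5046e+01] (194, 83) [255 164  50]
[ 6.68000e-01 -5.30000e-02  1.20012e+02  3.42110e+01  9.58480e+01] (263, 68) [68 68 69]
[5.24000e-01 1.01000e-01 1.18325e+02 2.99270e+01 1.55137e+02] (179, 155) [255 226 155]
[ 4.66000e-01 -8.50000e-02  1.08559e+02  4.06420e+01  4.49390e+01] (282, 188) [196 249 252]
shift [ 0.566 -0.557  1.111] turn [ 0.001 -0.001 -0.501] rows>= 6.826938872696521 5.25214090959443
```

Call:
send_rows([
  [0.1, -0.1, 0.15, 0, 0, -0.09],
  [0.25, -0.25, 0.3, 0, 0, -0.18],
  [0.4, -0.4, 0.45, 0, 0, -0.27],
  [0.55, -0.54, 0.6, 0, 0, -0.36],
  [0.566, -0.557, 0.8, 0, 0, -0.45],
  [0.566, -0.557, 0.95, 0, 0, -0.5],
  [0.566, -0.557, 1.0, 0, 0, -0.5],
  [0.566, -0.557, 1.0, 0, 0, -0.5],
])

```text
time_s: 14.7
position: [0.641, 0.0631, 0.141]
tcp_rot: [[0.708, 0.706, -0.011], [0.706, -0.708, 0.001], [-0.007, -0.009, -1.0]]
force: [-1.0, 0.7, 0.1]
opening: 0.751
grasp_force: 0.0
```

Call:
send_rows([
  [0, 0, 0.15, 0, 0, 0],
  [0, 0, 0.3, 0, 0, 0],
  [0, 0, 0.4, 0, 0, 0],
  [0, 0, 0.45, 0, 0, 0],
  [0, 0, 0.45, 0, 0, 0],
])

```text
time_s: 15.2
position: [0.648, 0.0581, 0.0474]
tcp_rot: [[0.708, 0.706, 0.009], [0.706, -0.708, -0.007], [0.001, 0.011, -1.0]]
force: [-18.8, -5.4, 51.5]
opening: 0.749
grasp_force: 25.5
```

Call:
send_rows([
  [0, 0, 0, 0, 0, 0],
  [0, 0, 0, 0, 0, 0],
  [0, 0, 0, 0, 0, 0],
  [0, 0, 0, 0, 0, 0],
  [0, 0, 0, 0, 0, 0],
  [0, 0, -0.1, 0, 0, 0],
  [0, 0, -0.25, 0, 0, 0],
  [0, 0, -0.4, 0, 0, 0],
  [0, 0, -0.55, 0, 0, 0],
  [0, 0, -0.6, 0, 0, 0],
], grip=0)

```text
time_s: 16.2
position: [0.6484, 0.0615, 0.192]
tcp_rot: [[0.709, 0.705, 0.013], [0.705, -0.709, -0.001], [0.009, 0.01, -1.0]]
force: [1.0, 0.3, 1.0]
opening: 0.018
grasp_force: 0.0
```

```bash
python3 -c "
from h import *
s=readout.read_state();print(s['position'].round(4),s['opening'],s['joint_positions'])
go([.498,-.422,.195],Rdown(14));go([.498,-.422,.195],Rdown(0))"
```

```text
[0.6484 0.0615 0.192 ] 0.01840125478834804 [-4.39471725e+00  3.38544561e+01  8.04246899e+01 -2.82786819e-03
  6.49496400e+01  4.07380158e+01]
shift [-1.791  0.946 -0.018] turn [ 0.005 -0.007  0.343] rows>= 10.127030500168532 3.5946269532525394
shift [-1.791  0.946 -0.018] turn [ 0.004 -0.008  0.499] rows>= 10.127030500168532 5.2240666354106375
```

The fingers landed on something at z 0.047 and closed empty, so the carton may have been nudged. I'll raise and look.

Call:
send_rows([
  [-0.1, 0, -0.2, 0, 0, 0],
  [-0.25, 0.1, -0.4, 0, 0, 0.08],
  [-0.35, 0.2, -0.6, 0, 0, 0.17],
  [-0.45, 0.2, -0.8, 0, 0, 0.25],
  [-0.45, 0.2, -0.8, 0, 0, 0.25],
  [-0.45, 0.2, -0.8, 0, 0, 0.25],
], grip=0.75)

```text
time_s: 16.8
position: [0.6019, -0.0558, 0.3917]
tcp_rot: [[0.926, 0.378, 0.013], [0.378, -0.926, -0.005], [0.01, 0.01, -1.0]]
force: [0.8, -0.2, 0.2]
opening: 0.473
grasp_force: 0.0
```

```bash
python3 look.py w4
```

```text
[ 0.6009 -0.0543  0.3883] 16.85 0.5224793518616421
[6.63000e-01 4.80000e-02 1.19850e+02 3.40840e+01 1.24419e+02] (232, 116) [67 65 64]
[ 0.583  0.102 79.885 34.903 79.374] (187, 148) [250  93  34]
[4.67000e-01 6.50000e-02 1.11069e+02 3.01210e+01 1.10110e+01] (189, 214) [255 226 155]
[  0.521  -0.124 118.734  40.768  80.08 ] (295, 226) [195 248 251]
```

View pics/w4.png

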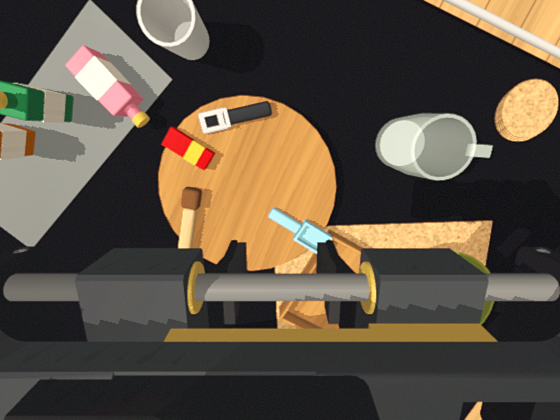

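The disc has turned about 30° CCW, and red is now at pixel (187,148). I'll re-check that it has settled, from a better view, before grasping.

```bash
python3 look.py w5 .583 .102 .14 79.4
```

```text
[ 0.6    -0.0533  0.3856] 16.9 0.5706247970054558
[6.63000e-01 4.80000e-02 1.20050e+02 3.39120e+01 1.24343e+02] (234, 114) [68 66 64]
[ 0.583  0.102 79.99  34.699 79.023] (189, 147) [255 150  45]
[4.6700e-01 6.6000e-02 1.1132e+02 3.0151e+01 9.6680e+00] (190, 214) [255 226 155]
[  0.522  -0.124 118.027  40.783  79.175] (296, 226) [194 248 250]
shift [ 0.171 -0.602  0.982] turn [ 0.002 -0.001 -0.634] rows>= 5.822079644547138 6.6418894046789525
```

Call:
send_rows([
  [0.03, -0.1, 0.15, 0, 0, -0.09],
  [0.07, -0.25, 0.3, 0, 0, -0.18],
  [0.1, -0.4, 0.45, 0, 0, -0.27],
  [0.15, -0.55, 0.6, 0, 0, -0.36],
  [0.171, -0.602, 0.8, 0, 0, -0.45],
  [0.171, -0.602, 0.95, 0, 0, -0.54],
  [0.171, -0.602, 0.98, 0, 0, -0.634],
  [0.171, -0.602, 0.98, 0, 0, -0.634],
  [0.171, -0.602, 0.98, 0, 0, -0.634],
  [0.171, -0.602, 0.98, 0, 0, -0.634],
])

```text
time_s: 17.9
position: [0.5831, 0.1028, 0.1398]
tcp_rot: [[0.184, 0.983, 0.002], [0.983, -0.184, 0.0], [0.0, 0.002, -1.0]]
force: [-0.2, -0.3, 1.5]
opening: 0.752
grasp_force: 0.0
```

```bash
python3 look.py w6 .583 .102 .034 79.2
```

```text
[0.5833 0.1027 0.1402] 17.95 0.749782555614055
[ 0.583  0.103 80.004 34.387 78.567] (280, 211) [255   0  15]
[6.53000e-01 6.20000e-02 8.67940e+01 3.39590e+01 1.24011e+02] (359, 233) [255 255 242]
[ 0.494  0.078 52.151 15.926 21.202] (187, 256) [182 117  67]
shift [-0.003 -0.002  0.425] turn [ 0.002 -0.     0.002] rows>= 2.123200392148371 0.029159804171481906
```

Call:
send_rows([
  [0.03, 0, 0.0, 0, 0, 0],
  [0.06, 0, 0.1, 0, 0, 0],
  [0.06, 0, 0.25, 0, 0, 0],
  [0.06, -0.002, 0.38, 0, 0, 0],
  [0.06, -0.002, 0.425, 0, 0, 0],
  [0.06, -0.002, 0.425, 0, 0, 0],
], grip=0.52)

```text
time_s: 18.55
position: [0.5849, 0.1177, 0.0324]
tcp_rot: [[0.183, 0.983, -0.0], [0.983, -0.183, 0.0], [0.0, -0.0, -1.0]]
force: [-0.9, 0.6, 0.1]
opening: 0.521
grasp_force: 0.0
```

Call:
send_rows([
  [0, 0, 0, 0, 0, 0],
  [0, 0, 0, 0, 0, 0],
  [0, 0, 0, 0, 0, 0],
  [0, 0, 0, 0, 0, 0],
  [0, 0, -0.1, 0, 0, 0],
  [0, 0, -0.25, 0, 0, 0],
  [0, 0, -0.4, 0, 0, 0],
  [0, 0, -0.55, 0, 0, 0],
  [0, 0, -0.6, 0, 0, 0],
], grip=0)

```text
time_s: 19.45
position: [0.5866, 0.1177, 0.1867]
tcp_rot: [[0.182, 0.983, 0.007], [0.983, -0.182, 0.0], [0.001, 0.007, -1.0]]
force: [0.6, -0.2, -0.9]
opening: 0.385
grasp_force: 30.0
```

```bash
python3 -c "
from h import *
s=readout.read_state();print(s['position'].round(4),s['opening'],s['joint_positions'])
go([.498,-.407,.195],Rdown(79));go([.498,-.422,.195],Rdown(0))"
```

```text
[0.5866 0.1177 0.1867] 0.38473944171835534 [6.49903062e-01 3.04263100e+01 8.84413108e+01 2.43321937e-03
 6.07148631e+01 1.11501096e+01]
shift [-2.128  0.034 -0.036] turn [ 0.005 -0.001  0.006] rows>= 10.643475248368976 0.07570841419238182
shift [-2.187  0.045 -0.036] turn [ 0.003 -0.004  0.883] rows>= 10.939362062716121 9.254892379208473
```

Call:
send_rows([
  [-0.1, 0, -0.03, 0, 0, 0],
  [-0.25, 0, -0.04, 0, 0, 0],
  [-0.45, 0, -0.04, 0, 0, 0],
  [-0.65, 0.01, -0.04, 0, 0, 0],
  [-0.85, 0.01, -0.04, 0, 0, 0],
  [-1.0, 0.015, -0.04, 0, 0, 0],
])

```text
time_s: 20.05
position: [0.5411, -0.1313, 0.1915]
tcp_rot: [[0.184, 0.983, -0.002], [0.983, -0.184, 0.0], [-0.0, -0.002, -1.0]]
force: [1.0, 0.1, -0.5]
opening: 0.39
grasp_force: 30.0
```

Call:
send_rows([
  [-0.2, 0, 0, 0, 0, 0],
  [-0.4, 0, 0, 0, 0, 0],
  [-0.6, 0, 0, 0, 0, 0],
  [-0.8, 0.01, 0, 0, 0, 0],
  [-0.95, 0.01, 0, 0, 0, 0],
  [-1.0, 0.01, 0, 0, 0, 0],
  [-1.0, 0.01, 0, 0, 0, 0],
])

```text
time_s: 20.75
position: [0.4985, -0.3765, 0.1913]
tcp_rot: [[0.185, 0.983, -0.001], [0.983, -0.185, 0.001], [0.001, -0.001, -1.0]]
force: [0.1, 0.6, -0.8]
opening: 0.388
grasp_force: 30.0
```

```bash
python3 -c "
from h import *
s=readout.read_state();print(s['position'].round(4),s['opening'])
go([.501,-.407,.065],Rdown(79))"
```

```text
[ 0.4985 -0.3765  0.1913] 0.38829296818611814
shift [-0.119  0.033  0.505] turn [-0.001 -0.001  0.004] rows>= 2.6001066501920986 0.03912106579825081
```

Call:
send_rows([
  [-0.06, 0.01, 0, 0, 0, 0],
  [-0.12, 0.03, 0.1, 0, 0, 0],
  [-0.12, 0.03, 0.25, 0, 0, 0],
  [-0.12, 0.03, 0.4, 0, 0, 0],
  [-0.12, 0.03, 0.48, 0, 0, 0],
  [-0.12, 0.03, 0.5, 0, 0, 0],
  [-0.12, 0.03, 0.5, 0, 0, 0],
])

```text
time_s: 21.45
position: [0.5018, -0.4048, 0.067]
tcp_rot: [[0.181, 0.984, -0.001], [0.984, -0.181, 0.001], [0.001, -0.001, -1.0]]
force: [-0.1, -0.8, 0.4]
opening: 0.388
grasp_force: 30.0
```

Call:
send_rows([
  [0, 0, 0, 0, 0, 0],
  [0, 0, 0, 0, 0, 0],
  [0, 0, 0, 0, 0, 0],
  [0, 0, -0.1, 0, 0, 0],
  [0, 0, -0.3, 0, 0, 0],
  [0, 0, -0.5, 0, 0, 0],
], grip=0.55)

```text
time_s: 22.05
position: [0.501, -0.4057, 0.1939]
tcp_rot: [[0.182, 0.983, -0.001], [0.983, -0.182, 0.001], [0.001, -0.001, -1.0]]
force: [0.0, -0.2, -0.2]
opening: 0.548
grasp_force: 0.0
```

Call:
send_rows([
  [0.1, 0, -0.1, 0, 0, 0],
  [0.25, 0, -0.25, 0, 0, 0],
  [0.4, 0, -0.4, 0, 0, 0],
  [0.58, 0, -0.5, 0, 0, 0.08],
  [0.78, 0, -0.6, 0, 0, 0.16],
  [0.92, 0, -0.8, 0, 0, 0.25],
  [0.95, 0, -0.85, 0, 0, 0.33],
  [0.95, 0, -0.85, 0, 0, 0.41],
  [0.95, 0, -0.85, 0, 0, 0.5],
  [0.95, 0, -0.85, 0, 0, 0.5],
], grip=0.75)

```text
time_s: 23.05
position: [0.5446, -0.1721, 0.4064]
tcp_rot: [[0.824, 0.567, 0.002], [0.567, -0.824, -0.001], [0.001, 0.002, -1.0]]
force: [-0.2, 0.4, -0.9]
opening: 0.751
grasp_force: 0.0
```

```bash
python3 look.py w7 .52 -.06 .4 34
```

```text
[ 0.5445 -0.1723  0.4059] 23.1 0.7508170626751408
[6.64000e-01 4.60000e-02 1.19825e+02 3.44730e+01 1.23268e+02] (207, 29) [74 73 73]
[4.6600e-01 6.6000e-02 1.1557e+02 2.9449e+01 8.6930e+00] (141, 125) [255 228 158]
[  0.519  -0.124 117.017  40.234  79.18 ] (246, 163) [198 252 254]
shift [ 0.175 -0.425  0.023] turn [ 0.001 -0.     0.007] rows>= 2.301898027401829 0.07885684130850183
```

View pics/w7.png

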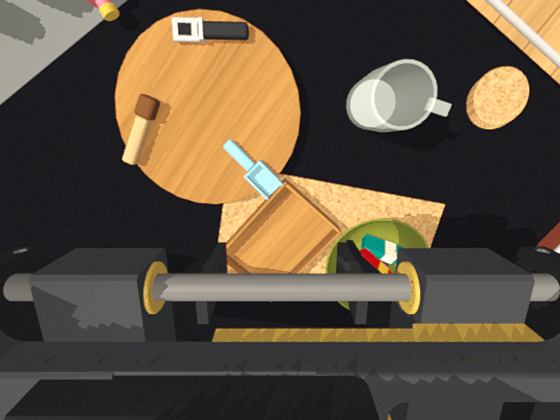

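Cartons are in the bowl (teal and red visible near 380,250). Next is the scoop, with its handle at (235,150).

```bash
python3 -c "
from h import *
go([.522,-.109,.155],Rdown(79.2))"
```

```text
shift [ 0.069 -0.261  1.003] turn [ 0.001 -0.    -0.495] rows>= 5.194746891946326 5.183480515984542
```

Call:
send_rows([
  [0.02, -0.1, 0.15, 0, 0, -0.09],
  [0.04, -0.2, 0.3, 0, 0, -0.18],
  [0.07, -0.26, 0.45, 0, 0, -0.27],
  [0.07, -0.26, 0.6, 0, 0, -0.36],
  [0.07, -0.26, 0.8, 0, 0, -0.45],
  [0.07, -0.26, 0.95, 0, 0, -0.495],
  [0.07, -0.26, 1.0, 0, 0, -0.495],
  [0.07, -0.26, 1.0, 0, 0, -0.495],
  [0.07, -0.26, 1.0, 0, 0, -0.495],
], grip=0.7)

```text
time_s: 24.0
position: [0.5237, -0.1098, 0.1565]
tcp_rot: [[0.191, 0.982, 0.003], [0.982, -0.191, -0.001], [-0.001, 0.003, -1.0]]
force: [1.3, -0.4, 0.4]
opening: 0.702
grasp_force: 0.0
```

```bash
python3 look.py w8 .522 -.109 .0325 79
```

```text
[ 0.524  -0.1099  0.157 ] 24.05 0.7005260700538638
[4.66000e-01 6.40000e-02 1.16591e+02 2.33700e+01 6.30100e+00] (162, 22) [215 173 111]
[6.79000e-01 2.20000e-02 6.51350e+01 2.43370e+01 1.23253e+02] (437, 25) [46 41 43]
[  0.52   -0.12  111.609  40.021  78.896] (279, 209) [156 208 211]
shift [ 0.002 -0.011  0.498] turn [0.003 0.001 0.   ] rows>= 2.4909231365118902 0.028512199822073894
```

Call:
send_rows([
  [0, -0.01, 0.15, 0, 0, 0],
  [0, -0.01, 0.3, 0, 0, 0],
  [0, -0.01, 0.43, 0, 0, 0],
  [0, -0.01, 0.495, 0, 0, 0],
  [0, -0.01, 0.495, 0, 0, 0],
  [0, -0.01, 0.495, 0, 0, 0],
])

```text
time_s: 24.65
position: [0.5218, -0.1094, 0.0328]
tcp_rot: [[0.19, 0.982, 0.004], [0.982, -0.19, -0.002], [-0.001, 0.004, -1.0]]
force: [-0.5, -1.1, -0.6]
opening: 0.704
grasp_force: 0.0
```

Call:
send_rows([
  [0, 0, 0, 0, 0, 0],
  [0, 0, 0, 0, 0, 0],
  [0, 0, 0, 0, 0, 0],
  [0, 0, 0, 0, 0, 0],
  [0, 0, 0, 0, 0, 0],
  [0, 0, -0.08, 0, 0, 0],
  [0, 0, -0.2, 0, 0, 0],
  [0, 0, -0.35, 0, 0, 0],
  [0, 0, -0.45, 0, 0, 0],
  [0, 0, -0.45, 0, 0, 0],
], grip=0)

```text
time_s: 25.65
position: [0.5222, -0.1095, 0.1473]
tcp_rot: [[0.19, 0.982, 0.007], [0.982, -0.19, -0.003], [-0.002, 0.008, -1.0]]
force: [0.6, -0.3, 0.2]
opening: 0.011
grasp_force: 0.0
```

```bash
cat > tray.py <<'E'
from h import *
import sys
# slot: tray x offset (mm), own-x grasp offset (mm), yaw
off,g,yaw,z=map(float,sys.argv[1:5])
s=readout.read_state();print(s['position'].round(4),s['opening'])
a=np.radians(82.8);b=np.radians(yaw);h=np.array([np.cos(b),np.sin(b)])
c=np.array([.424,-.246])+off/1000*np.array([np.cos(a),np.sin(a)])+g/1000*h
print(c);go([*c,z],Rdown(yaw))
E
python3 tray.py -35 15 -7.2 .15
```

```text
[ 0.5222 -0.1095  0.1473] 0.01062497504266352
[ 0.43449506 -0.28260401]
shift [-0.747 -0.213 -0.011] turn [ 0.005 -0.003  0.958] rows>= 3.882545617767142 10.041935261712759
```

Call:
send_rows([
  [-0.1, 0, -0.2, 0, 0, 0.08],
  [-0.2, 0, -0.4, 0, 0, 0.16],
  [-0.3, 0, -0.5, 0, 0, 0.25],
  [-0.3, 0, -0.5, 0, 0, 0.25],
  [-0.3, 0, -0.5, 0, 0, 0.25],
  [-0.3, 0, -0.5, 0, 0, 0.25],
], grip=0.7)

```text
time_s: 26.25
position: [0.5043, -0.1808, 0.2667]
tcp_rot: [[0.55, 0.835, -0.004], [0.835, -0.55, 0.003], [0.0, -0.005, -1.0]]
force: [0.0, 0.1, 0.3]
opening: 0.471
grasp_force: 0.0
```

```bash
python3 look.py w9
```

```text
[ 0.5043 -0.1806  0.2665] 26.3 0.5114875097208424
[4.68000e-01 8.60000e-02 7.85660e+01 2.15730e+01 1.74723e+02] (122, 14) [247 206 139]
[ 4.92000e-01 -1.09000e-01  1.14474e+02  4.01370e+01  6.59270e+01] (241, 136) [193 245 247]
```

View pics/w9.png

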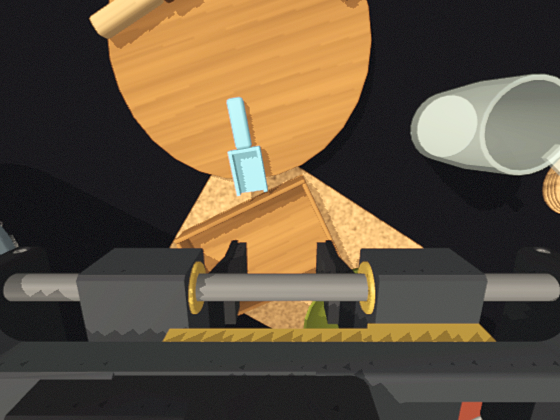

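The scoop was missed. It now sits at (241,136) with the disc turned slightly. I'll retry with a narrower opening and check the grip before lifting.

```bash
python3 look.py w10 .498 -.095 .14 66
```

```text
[ 0.5045 -0.1807  0.2667] 26.35 0.5593304947944828
[4.6800e-01 8.6000e-02 7.8337e+01 2.1798e+01 1.7510e+02] (122, 14) [245 204 136]
[ 4.91000e-01 -1.09000e-01  1.14937e+02  4.01470e+01  6.60140e+01] (241, 137) [192 244 247]
shift [ 0.272 -0.208  0.508] turn [-0.003 -0.    -0.104] rows>= 3.0609760611853947 1.091121965721018
```

Call:
send_rows([
  [0.1, -0.07, 0.1, 0, 0, -0.05],
  [0.2, -0.15, 0.25, 0, 0, -0.104],
  [0.272, -0.208, 0.4, 0, 0, -0.104],
  [0.272, -0.208, 0.505, 0, 0, -0.104],
  [0.272, -0.208, 0.505, 0, 0, -0.104],
  [0.272, -0.208, 0.505, 0, 0, -0.104],
], grip=0.45)

```text
time_s: 26.95
position: [0.4997, -0.0963, 0.142]
tcp_rot: [[0.407, 0.913, -0.002], [0.913, -0.407, 0.001], [-0.0, -0.002, -1.0]]
force: [0.4, -0.6, -0.1]
opening: 0.451
grasp_force: 0.0
```

```bash
python3 look.py w11 .498 -.095 .0325 66; python3 -c "
from h import *
P=np.load('pics/w11_P.npy');z=P[...,2];m=(z>.04)&(z<.06)&(np.hypot(P[...,0]-.5,P[...,1]+.1)<.09)
q=P[m];d=np.array([np.cos(np.radians(66)),np.sin(np.radians(66))]);n=np.array([-d[1],d[0]])
a=(q[:,:2]-[.498,-.095])@d;b=(q[:,:2]-[.498,-.095])@n
for k in np.arange(-.1,.08,.01):
    w=(a>=k)&(a<k+.01)
    if w.sum()>3: print(round(k,2),w.sum(),b[w].min().round(4),b[w].max().round(4),q[w,2].mean().round(4))
"
```

```text
[ 0.5006 -0.097   0.143 ] 27.0 0.4459007721767117
[4.87000e-01 8.30000e-02 1.16487e+02 2.32660e+01 1.71984e+02] (160, 19) [210 169 107]
[ 6.84000e-01 -1.00000e-02  6.47170e+01  2.42780e+01  1.09204e+02] (454, 27) [42 42 43]
[ 4.94000e-01 -1.04000e-01  1.04417e+02  4.00780e+01  6.50700e+01] (278, 213) [155 208 209]
shift [ 0.003 -0.013  0.442] turn [ 0.001 -0.    -0.001] rows>= 2.2111934227181216 0.009664766063691358
-0.1 35 -0.0154 0.0075 0.0453
-0.07 5 -0.0152 0.0169 0.0431
-0.06 89 -0.0186 0.0204 0.0483
-0.05 84 -0.0185 0.0201 0.0489
-0.04 101 -0.0193 0.0207 0.0496
-0.03 356 -0.0192 0.0205 0.0479
-0.02 211 -0.0157 0.0205 0.045
-0.01 232 -0.009 0.0105 0.045
-0.0 231 -0.0089 0.0103 0.0451
0.01 239 -0.0089 0.0101 0.0451
0.02 243 -0.0088 0.01 0.0452
0.03 259 -0.0087 0.0099 0.0451
0.04 49 -0.0078 0.0088 0.0425
```

Call:
send_rows([
  [0.02, -0.01, 0.12, 0, 0, 0],
  [0.025, -0.013, 0.26, 0, 0, 0],
  [0.025, -0.013, 0.38, 0, 0, 0],
  [0.025, -0.013, 0.445, 0, 0, 0],
  [0.025, -0.013, 0.445, 0, 0, 0],
  [0.025, -0.013, 0.445, 0, 0, 0],
])

```text
time_s: 27.6
position: [0.501, -0.0909, 0.0325]
tcp_rot: [[0.409, 0.913, 0.003], [0.913, -0.409, -0.001], [0.0, 0.003, -1.0]]
force: [-0.5, -0.5, 0.4]
opening: 0.449
grasp_force: 0.0
```

Call:
send_rows([
  [0, 0, 0, 0, 0, 0],
  [0, 0, 0, 0, 0, 0],
  [0, 0, 0, 0, 0, 0],
  [0, 0, 0, 0, 0, 0],
  [0, 0, 0, 0, 0, 0],
], grip=0)

```text
time_s: 28.1
position: [0.5001, -0.0901, 0.032]
tcp_rot: [[0.408, 0.913, 0.002], [0.913, -0.408, -0.001], [-0.0, 0.002, -1.0]]
force: [1.4, -1.8, 6.2]
opening: 0.231
grasp_force: 29.3
```

Call:
send_rows([
  [0, 0, -0.06, 0, 0, 0],
  [0, 0, -0.16, 0, 0, 0],
  [0, 0, -0.3, 0, 0, 0],
  [0, 0, -0.4, 0, 0, 0],
  [0, 0, -0.45, 0, 0, 0],
])

```text
time_s: 28.6
position: [0.4999, -0.0899, 0.1458]
tcp_rot: [[0.408, 0.913, 0.002], [0.913, -0.408, -0.001], [0.0, 0.003, -1.0]]
force: [-0.3, -1.0, -0.2]
opening: 0.229
grasp_force: 29.3
```

```bash
python3 tray.py -35 20 -7.2 .14
```

```text
[ 0.4999 -0.0899  0.1458] 0.2290914868697624
[ 0.43945563 -0.28323068]
shift [-0.805  0.095  0.023] turn [ 0.001 -0.001  0.812] rows>= 4.052792532713637 8.512314416461164
```

Call:
send_rows([
  [-0.08, 0.01, 0, 0, 0, 0.08],
  [-0.2, 0.02, 0, 0, 0, 0.17],
  [-0.32, 0.04, 0, 0, 0, 0.26],
  [-0.44, 0.05, 0, 0, 0, 0.35],
  [-0.56, 0.07, 0, 0, 0, 0.44],
  [-0.68, 0.08, 0, 0, 0, 0.53],
  [-0.8, 0.09, 0, 0, 0, 0.62],
  [-0.805, 0.095, 0, 0, 0, 0.71],
  [-0.805, 0.095, 0, 0, 0, 0.8],
  [-0.805, 0.095, 0, 0, 0, 0.812],
  [-0.805, 0.095, 0, 0, 0, 0.812],
])

```text
time_s: 29.7
position: [0.4385, -0.2827, 0.1435]
tcp_rot: [[0.992, -0.122, -0.001], [-0.122, -0.992, 0.001], [-0.001, -0.001, -1.0]]
force: [0.6, -0.3, -0.3]
opening: 0.229
grasp_force: 29.3
```

```bash
python3 tray.py -35 20 -7.2 .04
```

```text
[ 0.4385 -0.2827  0.1435] 0.22903100395786735
[ 0.43945563 -0.28323068]
shift [0.004 0.002 0.414] turn [-0.001  0.001  0.002] rows>= 2.069931542308898 0.02216695042104365
```

Call:
send_rows([
  [0.004, 0, 0.15, 0, 0, 0],
  [0.004, 0, 0.3, 0, 0, 0],
  [0.004, 0, 0.4, 0, 0, 0],
  [0.004, 0, 0.45, 0, 0, 0],
  [0.004, 0, 0.45, 0, 0, 0],
])

```text
time_s: 30.2
position: [0.4392, -0.2823, 0.0299]
tcp_rot: [[0.992, -0.123, -0.003], [-0.123, -0.992, 0.003], [-0.003, -0.002, -1.0]]
force: [0.3, 0.3, -1.4]
opening: 0.229
grasp_force: 29.3
```

Call:
send_rows([
  [0, 0, 0, 0, 0, 0],
  [0, 0, 0, 0, 0, 0],
  [0, 0, 0, 0, 0, 0],
  [0, 0, -0.1, 0, 0, 0],
  [0, 0, -0.3, 0, 0, 0],
  [0.05, -0.1, -0.5, 0, 0, 0],
  [0.15, -0.3, -0.7, 0, 0, 0],
  [0.2, -0.45, -0.9, 0, 0, 0],
  [0.25, -0.6, -1.0, 0, 0, 0],
  [0.25, -0.7, -1.0, 0, 0, 0],
  [0.25, -0.7, -1.0, 0, 0, 0],
], grip=0.32)

```text
time_s: 31.3
position: [0.5259, -0.1142, 0.2857]
tcp_rot: [[0.993, -0.12, 0.008], [-0.12, -0.993, -0.002], [0.008, 0.001, -1.0]]
force: [0.0, -0.5, -0.1]
opening: 0.32
grasp_force: 0.0
```

```bash
python3 look.py w12 .48 .07 .14 -9
```

```text
[ 0.5254 -0.1143  0.2849] 31.35 0.31937784183756074
[6.74000e-01 1.90000e-02 1.19858e+02 3.35820e+01 1.10814e+02] (161, 82) [55 57 55]
[5.00000e-01 8.20000e-02 8.85550e+01 2.95220e+01 1.75298e+02] (146, 215) [210 171 109]
shift [-0.273 -0.71   0.577] turn [ 0.    -0.004  0.023] rows>= 4.776312001930209 0.24716967357104475
```

View pics/w12.png

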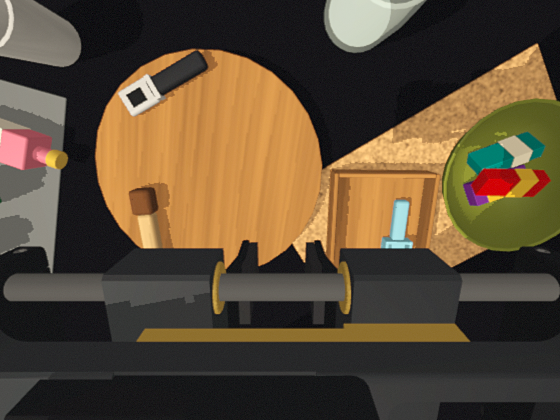

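Scoop is in the tray at (400,220) and the cartons are in the bowl. Next is the opener (161,82).

```bash
python3 -c "
from h import *
go([.676,.014,.15],Rdown(-69.2))
P=np.load('pics/w12_P.npy');im=cv2.cvtColor(cv2.imread('pics/w12.png'),cv2.COLOR_BGR2HSV);h,s,v=im[...,0],im[...,1],im[...,2]
in_=(np.hypot(P[...,0]-.498,P[...,1]+.422)<.1)&(s>120)&(v>50)
for n,a,b in(('teal',80,95),('red',-1,5),('purple',135,165)):
    m=in_&(h>a)&(h<b); q=P[m];print(n,m.sum(),np.median(q,0).round(3),q.min(0).round(3),q.max(0).round(3))
"
```

```text
shift [ 0.533 -0.582  0.543] turn [-0.002 -0.004  0.692] rows>= 4.7886611063563675 7.251686147109598
teal 1214 [ 0.53  -0.407  0.045] [ 0.506 -0.462  0.019] [ 0.554 -0.378  0.059]
red 597 [ 0.499 -0.4    0.062] [ 0.47  -0.458  0.04 ] [ 0.516 -0.376  0.072]
purple 294 [ 0.473 -0.385  0.032] [ 0.459 -0.457  0.018] [ 0.509 -0.378  0.041]
```

Call:
send_rows([
  [0.1, -0.1, 0.05, 0, 0, 0.09],
  [0.22, -0.24, 0.15, 0, 0, 0.18],
  [0.35, -0.38, 0.25, 0, 0, 0.27],
  [0.48, -0.52, 0.35, 0, 0, 0.36],
  [0.533, -0.582, 0.45, 0, 0, 0.45],
  [0.533, -0.582, 0.54, 0, 0, 0.54],
  [0.533, -0.582, 0.54, 0, 0, 0.63],
  [0.533, -0.582, 0.54, 0, 0, 0.69],
  [0.533, -0.582, 0.54, 0, 0, 0.69],
  [0.533, -0.582, 0.54, 0, 0, 0.69],
], grip=0.5)

```text
time_s: 32.35
position: [0.6737, 0.0092, 0.1459]
tcp_rot: [[0.355, -0.935, -0.001], [-0.935, -0.355, -0.0], [-0.0, 0.001, -1.0]]
force: [0.3, -0.6, -0.4]
opening: 0.498
grasp_force: 0.0
```

```bash
python3 look.py w13 .676 .014 .033 -69.2
```

```text
[0.6738 0.0093 0.1462] 32.4 0.5000923028887337
[6.74000e-01 1.80000e-02 1.17337e+02 3.38970e+01 1.09530e+02] (276, 217) [80 80 77]
shift [-0.014 -0.015  0.453] turn [ 0.  0. -0.] rows>= 2.265820795374716 0.004140849253456606
```

Call:
send_rows([
  [-0.01, -0.01, 0.12, 0, 0, 0],
  [-0.014, -0.015, 0.26, 0, 0, 0],
  [-0.014, -0.015, 0.39, 0, 0, 0],
  [-0.014, -0.015, 0.452, 0, 0, 0],
  [-0.014, -0.015, 0.452, 0, 0, 0],
  [-0.014, -0.015, 0.452, 0, 0, 0],
])

```text
time_s: 33.0
position: [0.677, 0.0144, 0.0339]
tcp_rot: [[0.354, -0.935, 0.001], [-0.935, -0.354, -0.0], [0.001, -0.001, -1.0]]
force: [0.5, 0.6, 0.4]
opening: 0.5
grasp_force: 0.0
```

Call:
send_rows([
  [0, 0, 0, 0, 0, 0],
  [0, 0, 0, 0, 0, 0],
  [0, 0, 0, 0, 0, 0],
  [0, 0, 0, 0, 0, 0],
  [0, 0, 0, 0, 0, 0],
], grip=0)

```text
time_s: 33.5
position: [0.6765, 0.0148, 0.0338]
tcp_rot: [[0.354, -0.935, 0.0], [-0.935, -0.354, -0.0], [0.0, -0.0, -1.0]]
force: [-1.5, 0.2, 2.0]
opening: 0.273
grasp_force: 29.9
```

Call:
send_rows([
  [0, 0, -0.06, 0, 0, 0],
  [0, 0, -0.16, 0, 0, 0],
  [0, 0, -0.3, 0, 0, 0],
  [0, 0, -0.45, 0, 0, 0],
  [0, 0, -0.6, 0, 0, 0],
  [0, 0, -0.6, 0, 0, 0],
])

```text
time_s: 34.1
position: [0.6807, 0.0144, 0.191]
tcp_rot: [[0.354, -0.935, 0.014], [-0.935, -0.354, -0.002], [0.007, -0.012, -1.0]]
force: [1.4, -0.9, 0.3]
opening: 0.272
grasp_force: 29.9
```

```bash
python3 tray.py 5 5 -7.2 .16
```

```text
[0.6807 0.0144 0.191 ] 0.2719239394721436
[ 0.42958724 -0.24166609]
shift [0.601 1.304 0.112] turn [-0.005 -0.008 -0.69 ] rows>= 7.199793660109447 7.2248427068830905
```

Call:
send_rows([
  [0.05, 0.1, 0, 0, 0, 0],
  [0.11, 0.24, 0, 0, 0, -0.05],
  [0.18, 0.4, 0, 0, 0, -0.14],
  [0.26, 0.56, 0, 0, 0, -0.23],
  [0.33, 0.72, 0, 0, 0, -0.32],
  [0.4, 0.88, 0, 0, 0, -0.41],
  [0.46, 1.0, 0, 0, 0, -0.5],
  [0.46, 1.0, 0, 0, 0, -0.6],
  [0.46, 1.0, 0, 0, 0, -0.69],
  [0.46, 1.0, 0, 0, 0, -0.69],
])

```text
time_s: 35.1
position: [0.4825, -0.1813, 0.1832]
tcp_rot: [[0.992, -0.126, -0.001], [-0.126, -0.992, 0.001], [-0.001, -0.0, -1.0]]
force: [-0.1, 0.0, -1.8]
opening: 0.272
grasp_force: 29.9
```

```bash
python3 tray.py 7 5 -7.2 .033
```

```text
[ 0.4825 -0.1813  0.1832] 0.27172191823680775
[ 0.42983791 -0.23968186]
shift [-0.179  0.259  0.601] turn [-0.     0.001 -0.   ] rows>= 3.3903982706427502 0.008265131517254744
```

Call:
send_rows([
  [-0.08, 0.12, 0, 0, 0, 0],
  [-0.16, 0.24, 0.05, 0, 0, 0],
  [-0.179, 0.259, 0.2, 0, 0, 0],
  [-0.179, 0.259, 0.38, 0, 0, 0],
  [-0.179, 0.259, 0.52, 0, 0, 0],
  [-0.179, 0.259, 0.59, 0, 0, 0],
  [-0.179, 0.259, 0.6, 0, 0, 0],
])

```text
time_s: 35.8
position: [0.4295, -0.2385, 0.0311]
tcp_rot: [[0.992, -0.127, -0.004], [-0.127, -0.992, 0.004], [-0.004, -0.003, -1.0]]
force: [0.2, 0.1, -1.3]
opening: 0.271
grasp_force: 29.9
```

Call:
send_rows([
  [0, 0, 0, 0, 0, 0],
  [0, 0, 0, 0, 0, 0],
  [0, 0, 0, 0, 0, 0],
  [0, 0, -0.1, 0, 0, 0],
  [0, 0, -0.3, 0, 0, 0],
  [0, -0.1, -0.5, 0, 0, 0],
  [0.05, -0.3, -0.7, 0, 0, 0],
  [0.05, -0.5, -0.9, 0, 0, 0],
  [0.05, -0.7, -1.0, 0, 0, 0],
  [0.05, -0.85, -1.0, 0, 0, 0],
  [0.05, -0.9, -1.0, 0, 0, 0],
  [0.05, -0.9, -1.0, 0, 0, 0],
], grip=0.36)

```text
time_s: 37.0
position: [0.472, -0.0134, 0.2867]
tcp_rot: [[0.993, -0.118, 0.007], [-0.118, -0.993, 0.0], [0.007, -0.001, -1.0]]
force: [-0.9, -1.0, -0.1]
opening: 0.363
grasp_force: 0.0
```

```bash
python3 look.py w14 .48 .07 .14 -9
```

```text
[ 0.4715 -0.0157  0.2855] 37.05 0.3593978533884231
[4.86000e-01 8.40000e-02 1.16593e+02 3.04160e+01 1.75252e+02] (210, 176) [255 217 146]
shift [-0.01  -0.345  0.582] turn [ 0.    -0.003  0.024] rows>= 3.3815460363408474 0.25026199686404366
```

View pics/w14.png

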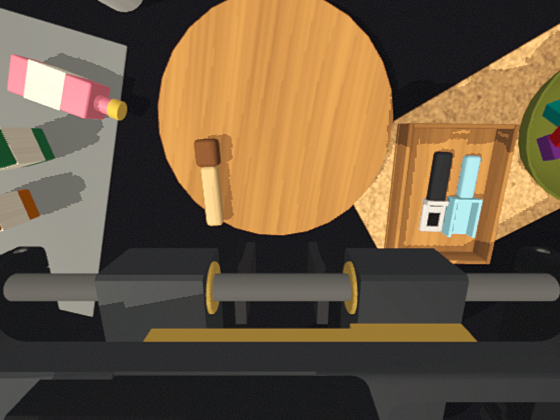

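Opener and scoop are in the tray, so only the muddler (210,176) remains on the disc.

```bash
python3 -c "
from h import *
go([.491,.0835,.14],Rdown(-4.8))"
```

```text
shift [ 0.027 -0.404  0.582] turn [ 0.    -0.003 -0.023] rows>= 3.5434399953209406 0.24242608641942562
```

Call:
send_rows([
  [0.01, -0.1, 0.1, 0, 0, -0.02],
  [0.02, -0.25, 0.25, 0, 0, -0.023],
  [0.027, -0.38, 0.4, 0, 0, -0.023],
  [0.027, -0.404, 0.54, 0, 0, -0.023],
  [0.027, -0.404, 0.58, 0, 0, -0.023],
  [0.027, -0.404, 0.58, 0, 0, -0.023],
  [0.027, -0.404, 0.58, 0, 0, -0.023],
], grip=0.5)

```text
time_s: 37.75
position: [0.4917, 0.0799, 0.1395]
tcp_rot: [[0.996, -0.091, 0.002], [-0.091, -0.996, -0.0], [0.002, 0.0, -1.0]]
force: [0.9, 0.0, 1.1]
opening: 0.499
grasp_force: 0.0
```

```bash
python3 look.py w15 .491 .0835 .034 -4.8
```

```text
[0.492  0.0799 0.14  ] 37.8 0.5023733544386504
[4.89000e-01 8.40000e-02 1.10709e+02 2.99810e+01 1.75791e+02] (277, 207) [255 214 145]
shift [-0.007 -0.014  0.424] turn [ 0.    -0.002 -0.004] rows>= 2.1211022799735706 0.05227087598865109
```

Call:
send_rows([
  [-0.005, -0.015, 0.12, 0, 0, 0],
  [-0.007, -0.016, 0.26, 0, 0, 0],
  [-0.007, -0.016, 0.37, 0, 0, 0],
  [-0.007, -0.016, 0.424, 0, 0, 0],
  [-0.007, -0.016, 0.424, 0, 0, 0],
  [-0.007, -0.016, 0.424, 0, 0, 0],
])

```text
time_s: 38.4
position: [0.4907, 0.0847, 0.0337]
tcp_rot: [[0.996, -0.09, 0.003], [-0.09, -0.996, -0.0], [0.003, -0.0, -1.0]]
force: [-0.4, 0.8, 0.7]
opening: 0.501
grasp_force: 0.0
```

Call:
send_rows([
  [0, 0, 0, 0, 0, 0],
  [0, 0, 0, 0, 0, 0],
  [0, 0, 0, 0, 0, 0],
  [0, 0, 0, 0, 0, 0],
  [0, 0, 0, 0, 0, 0],
], grip=0)

```text
time_s: 38.9
position: [0.4899, 0.0853, 0.0331]
tcp_rot: [[0.996, -0.089, 0.002], [-0.089, -0.996, -0.0], [0.002, -0.0, -1.0]]
force: [0.7, -0.8, 6.1]
opening: 0.252
grasp_force: 30.0
```

Call:
send_rows([
  [0, 0, -0.06, 0, 0, 0],
  [0, 0, -0.16, 0, 0, 0],
  [0, 0, -0.3, 0, 0, 0],
  [0, 0, -0.45, 0, 0, 0],
  [0, 0, -0.5, 0, 0, 0],
  [0, 0, -0.5, 0, 0, 0],
])

```text
time_s: 39.5
position: [0.4904, 0.0854, 0.1592]
tcp_rot: [[0.996, -0.089, 0.005], [-0.089, -0.996, -0.0], [0.005, -0.0, -1.0]]
force: [0.2, 0.4, -1.5]
opening: 0.249
grasp_force: 30.0
```

```bash
python3 tray.py 42 5 -7.2 .16
```

```text
[0.4904 0.0854 0.1592] 0.24916188751796994
[ 0.43422457 -0.20495785]
shift [-0.121  1.177 -0.004] turn [-0.    -0.003  0.023] rows>= 5.914381234039617 0.247661423422154
```

Call:
send_rows([
  [-0.01, 0.1, 0, 0, 0, 0.02],
  [-0.03, 0.24, 0, 0, 0, 0.023],
  [-0.05, 0.42, 0, 0, 0, 0.023],
  [-0.07, 0.6, 0, 0, 0, 0.023],
  [-0.09, 0.78, 0, 0, 0, 0.023],
  [-0.11, 0.92, 0, 0, 0, 0.023],
  [-0.12, 1.0, 0, 0, 0, 0.023],
  [-0.12, 1.0, 0, 0, 0, 0.023],
])

```text
time_s: 40.3
position: [0.4362, -0.1632, 0.156]
tcp_rot: [[0.992, -0.129, -0.002], [-0.129, -0.992, 0.001], [-0.002, -0.0, -1.0]]
force: [0.5, 0.4, -1.5]
opening: 0.25
grasp_force: 30.0
```

```bash
python3 tray.py 42 5 -7.2 .049
```

```text
[ 0.4362 -0.1632  0.156 ] 0.2502667093015681
[ 0.43422457 -0.20495785]
shift [0.014 0.167 0.428] turn [-0.     0.001 -0.002] rows>= 2.297660941284411 0.02786043977734939
```

Call:
send_rows([
  [0.01, 0.08, 0, 0, 0, 0],
  [0.012, 0.16, 0.05, 0, 0, 0],
  [0.012, 0.165, 0.18, 0, 0, 0],
  [0.012, 0.165, 0.3, 0, 0, 0],
  [0.012, 0.165, 0.4, 0, 0, 0],
  [0.012, 0.165, 0.425, 0, 0, 0],
  [0.012, 0.165, 0.425, 0, 0, 0],
])

```text
time_s: 41.0
position: [0.434, -0.2007, 0.0498]
tcp_rot: [[0.992, -0.124, -0.003], [-0.124, -0.992, 0.003], [-0.004, -0.002, -1.0]]
force: [0.6, -0.1, -0.8]
opening: 0.252
grasp_force: 30.0
```

Call:
send_rows([
  [0, 0, 0, 0, 0, 0],
  [0, 0, 0, 0, 0, 0],
  [0, 0, 0, 0, 0, 0],
  [0, 0, -0.1, 0, 0, 0],
  [0, 0, -0.3, 0, 0, 0],
  [0, -0.1, -0.5, 0, 0, 0],
  [0, -0.3, -0.7, 0, 0, 0],
  [0, -0.5, -0.9, 0, 0, 0],
  [0, -0.7, -1.0, 0, 0, 0],
  [0, -0.9, -1.0, 0, 0, 0],
  [0, -1.0, -1.0, 0, 0, 0],
  [0, -1.0, -1.0, 0, 0, 0],
], grip=0.37)

```text
time_s: 42.2
position: [0.4662, 0.0492, 0.3036]
tcp_rot: [[0.993, -0.122, 0.005], [-0.122, -0.993, 0.001], [0.005, -0.001, -1.0]]
force: [-0.1, -1.4, 0.4]
opening: 0.367
grasp_force: 0.0
```

```bash
python3 look.py w16 .5 .18 .37 0; python3 -c "
from h import *
P=np.load('pics/w16_P.npy');im=cv2.imread('pics/w16.png')
q=P[(np.hypot(P[...,0]-.424,P[...,1]+.246)<.13)]
a=np.radians(82.8);u=(q[:,:2]-[.424,-.246])@[np.cos(a),np.sin(a)];w=(q[:,:2]-[.424,-.246])@[-np.sin(a),np.cos(a)]
for k in np.arange(-.07,.07,.01):
    m=(u>k)&(u<k+.01)&(abs(w)<.06);print(round(k,2),m.sum(),np.percentile(q[m,2],[10,50,90]).round(3) if m.sum() else '')
"
```

```text
[0.4665 0.0506 0.3036] 42.25 0.36870100582338033
shift [ 0.072 -0.531 -0.263] turn [-0.002 -0.003 -0.077] rows>= 2.9850076617456143 0.8072996170947325
-0.07 1913 [0.01  0.029 0.044]
-0.06 356 [0.009 0.017 0.03 ]
-0.05 443 [0.013 0.017 0.028]
-0.04 512 [0.013 0.025 0.027]
-0.03 632 [0.009 0.017 0.025]
-0.02 533 [0.009 0.019 0.03 ]
-0.01 194 [0.022 0.024 0.028]
0.0 504 [0.022 0.027 0.028]
0.01 796 [0.013 0.024 0.028]
0.02 403 [0.009 0.019 0.024]
0.03 142 [0.03  0.034 0.036]
0.04 507 [0.031 0.032 0.036]
0.05 491 [0.029 0.032 0.036]
0.06 206 [0.044 0.045 0.046]
0.07 1619 [0.003 0.02  0.043]
```

The muddler is flat in the tray. Next is the bottle. I'll get a better view of it and fit the arm kinematics to check that the final tilt is reachable.

Call:
send_rows([
  [0.03, -0.15, -0.1, 0, 0, -0.04],
  [0.06, -0.35, -0.2, 0, 0, -0.077],
  [0.07, -0.53, -0.26, 0, 0, -0.077],
  [0.07, -0.53, -0.26, 0, 0, -0.077],
  [0.07, -0.53, -0.26, 0, 0, -0.077],
  [0.07, -0.53, -0.26, 0, 0, -0.077],
], grip=1)

```text
time_s: 42.85
position: [0.4992, 0.1738, 0.3655]
tcp_rot: [[1.0, -0.005, -0.002], [-0.005, -1.0, -0.001], [-0.002, 0.001, -1.0]]
force: [0.3, -0.1, -0.1]
opening: 0.83
grasp_force: 0.0
```

```bash
cat > b.py <<'E'
from h import *
s=readout.read_state();print(s['position'],s['joint_positions'].round(3),s['time_s'])
p,P=snap('wrist','b1')
h=cv2.cvtColor(cv2.imread('pics/b1.png'),cv2.COLOR_BGR2HSV);x,y,z=P[...,0],P[...,1],P[...,2]
near=(np.hypot(x-.63,y-.25)<.11)&(z>.02)&(z<.06)
n,L=cv2.connectedComponents(near.astype(np.uint8))
for k in range(1,n):
    if (L==k).sum()>200:
        q=P[L==k];print((L==k).sum(),'all',[np.round(a,1) for a in cv2.minAreaRect((q[:,:2]*1000).astype(np.float32))],q[:,2].max(),np.median(q[:,2]))
        t=q[q[:,2]>.044];
        if len(t)>50: print('top',[np.round(a,1) for a in cv2.minAreaRect((t[:,:2]*1000).astype(np.float32))])
D=[(30.268,82.139,np.hypot(.22113,.58399),.22178),(11.175,82.624,np.hypot(.50457,.06842),.40579),(22.593,111.753,np.hypot(.44007,.02103),.15622),(33.854,80.425,np.hypot(.6484,.0615),.192),(30.426,88.441,np.hypot(.5866,.1177),.1867),(16.14,83.742,np.hypot(.5032,.1961),.3539)]
q=s['joint_positions'];D.append((q[1],q[2],np.hypot(*s['position'][:2]),s['position'][2]))
A=[];B=[]
for a,b,r,zz in D:
    a,b=np.radians([a,a+b]);A+= [[1,0,np.sin(a),np.sin(b),-np.cos(b)],[0,1,np.cos(a),np.cos(b),np.sin(b)]];B+=[np.sqrt(r*r-.111**2),zz]
sol,res,*_=np.linalg.lstsq(np.array(A),np.array(B),rcond=None);print(sol,np.abs(np.array(A)@sol-B).max())
E
python3 b.py
```

```text
[0.49915738 0.1738119  0.36554169] [ 7.1040e+00  1.4535e+01  8.4217e+01 -4.8000e-02  8.1347e+01  9.7397e+01] 42.85
2538 all [array([622.9, 249. ]), array([131.8,  46.3]), np.float64(62.7)] 0.05186765411111538 0.048350398844281106
top [array([630.2, 263.2]), array([99.9, 46.3]), np.float64(62.7)]
220 all [array([565.1, 319.1]), array([46.3,  1.4]), np.float64(8.2)] 0.05992721686539981 0.042867882168933086
top [array([565.2, 319.1]), array([46. ,  1.1]), np.float64(7.7)]
[-0.00164623 -0.03906961  0.59681534  0.39064528 -0.11475887] 0.002073544920087045
```

View pics/b1.png

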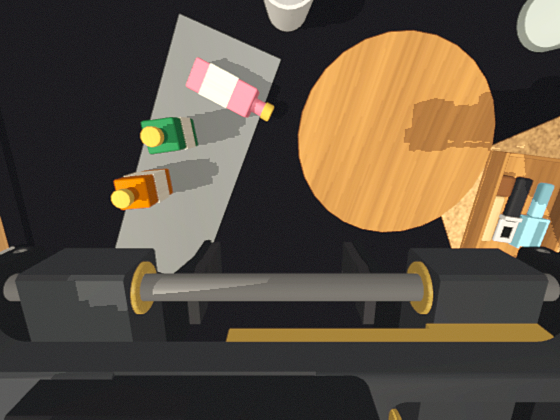

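Pink's body centre is (0.630, 0.263) with axis azimuth 62.7° from cap to base. Lane, green and amber look undisturbed. I'll pre-grasp with the tool leaning 20° to the cap side.

```bash
cat >> h.py <<'E'
def Rtilt(az,th): # tool x at azimuth az; z = down tilted th(deg) towards +x side (negative: towards -x)
    a,t=np.radians([az,th]);o=np.array([np.cos(a),np.sin(a),0]);up=np.array([0,0,1.])
    z=-np.cos(t)*up+np.sin(t)*o;x=np.cos(t)*o+np.sin(t)*up;return np.c_[x,np.cross(z,x),z]
def gpose(g,az,th): R=Rtilt(az,th);return np.array(g)+.019*R[:,2],R
E
python3 -c "
from h import *
go(*gpose([.620,.244,.15],62.7,20))
S=np.load('pics/scene0_P.npy').reshape(-1,3)
q=S[(S[:,2]>.108)&(S[:,2]<.125)&(np.hypot(S[:,0]-.745,S[:,1]-.159)<.07)];print(len(q));print(cv2.minEnclosingCircle((q[:,:2]*1000).astype(np.float32)))
"
```

```text
shift [ 0.495 -0.309  0.932] turn [ 0.122  0.201 -0.693] rows>= 5.497150520015053 7.66628261123292
200
((746.853271484375, 162.93301391601562), 39.12042999267578)
```

Call:
send_rows([
  [0.06, -0.04, 0.05, 0.015, 0.025, -0.09],
  [0.13, -0.08, 0.15, 0.03, 0.05, -0.17],
  [0.2, -0.12, 0.28, 0.045, 0.075, -0.26],
  [0.27, -0.17, 0.4, 0.06, 0.1, -0.35],
  [0.34, -0.21, 0.52, 0.075, 0.125, -0.43],
  [0.41, -0.26, 0.65, 0.09, 0.15, -0.52],
  [0.495, -0.309, 0.78, 0.107, 0.175, -0.61],
  [0.495, -0.309, 0.9, 0.122, 0.201, -0.693],
  [0.495, -0.309, 0.93, 0.122, 0.201, -0.693],
  [0.495, -0.309, 0.93, 0.122, 0.201, -0.693],
  [0.495, -0.309, 0.93, 0.122, 0.201, -0.693],
], grip=1)

```text
time_s: 44.0
position: [0.6247, 0.2511, 0.1348]
tcp_rot: [[0.431, 0.888, 0.16], [0.834, -0.46, 0.305], [0.344, 0.002, -0.939]]
force: [0.7, -1.1, 0.3]
opening: 1.002
grasp_force: 0.0
```

```bash
python3 -c "
from h import *
s=readout.read_state();q=s['joint_positions'];print(s['position'],q.round(3));print(s['tcp_rot'].round(3))
go(*gpose([.620,.244,.030],62.7,20))
a,b=np.radians([q[1],q[1]+q[2]]);d=np.radians(q[0])
rw=-.00165+.59682*np.sin(a)+.39065*np.sin(b)+.11476*np.cos(b); zw=-.03907+.59682*np.cos(a)+.39065*np.cos(b)-.11476*np.sin(b)
rw=-.00165+.59682*np.sin(a)+.39065*np.sin(b)-.11476*-np.cos(b)
u=np.array([np.cos(d),np.sin(d)]);n=np.array([-u[1],u[0]])
w=rw*u+.111*n
print('wrist xy',w,'zw-L',zw); dv=s['position']-np.array([*w,zw]); zt=s['tcp_rot'][:,2]
# TCP = (w, zw+L) + L*zt
M=zt-np.array([0,0,-1]);print('L',dv@M/(M@M),dv,M)
"
```

```text
[0.62465946 0.25114202 0.1347868 ] [ 4.635 35.928 91.522 24.67  44.173 15.411]
[[ 0.431  0.888  0.16 ]
 [ 0.834 -0.46   0.305]
 [ 0.344  0.002 -0.939]]
shift [-0.176 -0.005  0.458] turn [ 0.002 -0.002 -0.   ] rows>= 2.4532015143880614 0.02406560874548243
wrist xy [0.5779973  0.15822435] zw-L 0.11555423666091384
L 0.30228581535246163 [0.04666216 0.09291766 0.01923256] [0.16023304 0.30479322 0.06115685]
```

```bash
cat > ik.py <<'E'
from h import *
Lt,d1,off,U,F,E,a1=.302,.263,.111,.59682,.39065,.11476,-.00165
def ik(p,R):
    zt=R[:,2];w=np.array(p)-Lt*zt;r=np.hypot(w[0],w[1])
    if r<off: return None
    q1=np.arctan2(w[1],w[0])-np.arcsin(off/r);rp=np.sqrt(r*r-off*off)-a1;h=w[2]-d1
    G=np.hypot(F,E);D=np.hypot(rp,h)
    if D>U+G or D<abs(U-G): return None
    k=np.arccos((D*D-U*U-G*G)/(2*U*G));q2=np.arctan2(rp,h)-np.arctan2(G*np.sin(k),U+G*np.cos(k))
    b=q2+k-np.arctan2(E,F)   # forearm dir angle
    u=np.array([np.cos(q1),np.sin(q1),0]);up=np.array([0,0,1.]);n=np.cross(up,u)
    f=np.sin(b)*u+np.cos(b)*up;g=np.cos(b)*u-np.sin(b)*up
    q5=np.arccos(np.clip(zt@f,-1,1));q4=np.arctan2(zt@n,zt@g)
    el=d1+U*np.cos(q2)
    return np.degrees([q1,q2,b-q2,q4,q5]),w
if __name__=='__main__':
    s=readout.read_state();print(ik(s['position'],s['tcp_rot']),s['joint_positions'])
    for nm,sp in(('near',(.375,.425)),('orig',(.648,.292)),('far2',(.66,.30))):
        for az in range(0,121,10):
            o=[]
            for th in(-90,-80,-70,-60):
                p,R=gpose([*sp,.08],az,th);r=ik(p,R)
                if r is None: o.append('--');continue
                q=r[0];o.append(('ok ' if q[2]>13 and q[2]<139 and q[1]<126 and q[4]<151 and q[3]>-81 else 'no ')+str(q.round(0).astype(int))+f' wz{r[1][2]:.2f}')
            print(nm,az,o)
E
python3 ik.py
```

```text
(array([ 4.73324799, 35.78488432, 91.70935932, 24.67511968, 44.10141173]), array([0.57626908, 0.15909446, 0.41831743])) [ 4.63502133 35.92838641 91.52235518 24.66965241 44.17348404 15.41053186]
near 0 ['ok [ 25  74  60  34 131] wz0.08', 'ok [ 25  69  62  30 123] wz0.13', 'ok [ 25  65  66  26 115] wz0.18', 'ok [ 26  60  69  23 106] wz0.22']
near 10 ['ok [ 28  75  55  27 137] wz0.08', 'ok [ 28  71  58  23 129] wz0.13', 'ok [ 28  66  61  20 120] wz0.18', 'ok [ 29  61  66  17 111] wz0.22']
near 20 ['ok [ 31  76  51  18 141] wz0.08', 'ok [ 31  72  54  16 133] wz0.13', 'ok [ 32  67  58  13 124] wz0.18', 'ok [ 32  62  62  11 114] wz0.22']
near 30 ['ok [ 35  77  48   8 145] wz0.08', 'ok [ 35  73  51   7 136] wz0.13', 'ok [ 35  68  55   6 127] wz0.18', 'ok [ 35  63  60   5 117] wz0.22']
near 40 ['ok [ 38  77  47  -3 146] wz0.08', 'ok [ 38  73  50  -3 137] wz0.13', 'ok [ 38  68  54  -2 128] wz0.18', 'ok [ 38  64  59  -2 118] wz0.22']
near 50 ['ok [ 42  78  46 -15 145] wz0.08', 'ok [ 42  73  49 -12 137] wz0.13', 'ok [ 41  69  53 -10 127] wz0.18', 'ok [ 41  64  58  -9 117] wz0.22']
near 60 ['ok 
[... 3978 characters left out ...]
 [ 32  79  33 -61 123] wz0.13', 'ok [ 31  74  37 -52 117] wz0.18', 'ok [ 30  70  42 -45 110] wz0.22']
far2 90 ['ok [ 34  80  39 -72 120] wz0.08', 'ok [ 34  76  42 -63 114] wz0.13', 'ok [ 33  71  45 -56 108] wz0.18', 'ok [ 32  67  49 -48 101] wz0.22']
far2 100 ['ok [ 36  77  48 -74 111] wz0.08', 'ok [ 36  73  51 -67 105] wz0.13', 'ok [ 35  69  53 -60  99] wz0.18', 'ok [ 33  64  56 -53  92] wz0.22']
far2 110 ['ok [ 37  74  57 -78 103] wz0.08', 'ok [ 37  70  59 -72  96] wz0.13', 'ok [ 36  66  62 -65  90] wz0.18', 'ok [ 34  62  64 -58  83] wz0.22']
far2 120 ['no [ 38  72  66 -84  95] wz0.08', 'ok [ 38  68  68 -78  88] wz0.13', 'ok [ 37  64  70 -71  81] wz0.18', 'ok [ 35  60  71 -64  74] wz0.22']
```

The kinematic model matches the joints to 0.2°, and an upright placement at azimuth 67°, tilt -70° is reachable. Descending to grasp the bottle now.

Call:
send_rows([
  [-0.04, 0, 0.1, 0, 0, 0],
  [-0.09, -0.002, 0.22, 0, 0, 0],
  [-0.13, -0.004, 0.34, 0, 0, 0],
  [-0.16, -0.005, 0.42, 0, 0, 0],
  [-0.176, -0.005, 0.455, 0, 0, 0],
  [-0.176, -0.005, 0.455, 0, 0, 0],
])

```text
time_s: 44.6
position: [0.6224, 0.2505, 0.0121]
tcp_rot: [[0.429, 0.889, 0.159], [0.835, -0.458, 0.305], [0.344, 0.002, -0.939]]
force: [-0.4, 0.2, 0.1]
opening: 1.002
grasp_force: 0.0
```

Call:
send_rows([
  [0, 0, 0, 0, 0, 0],
  [0, 0, 0, 0, 0, 0],
  [0, 0, 0, 0, 0, 0],
  [0, 0, 0, 0, 0, 0],
  [0, 0, 0, 0, 0, 0],
  [0, 0, 0, 0, 0, 0],
], grip=0)

```text
time_s: 45.2
position: [0.6224, 0.2502, 0.0119]
tcp_rot: [[0.429, 0.889, 0.159], [0.835, -0.457, 0.305], [0.344, 0.002, -0.939]]
force: [1.0, -2.3, 1.9]
opening: 0.541
grasp_force: 0.9
```

```bash
python3 -c "
from h import *
s=readout.read_state();R=s['tcp_rot'];g=s['position']-.019*R[:,2];print('g',g)
go(*gpose([g[0],g[1],.18],62.7,20))
"
```

```text
g [0.6193798  0.24438045 0.02972418]
shift [ 0.207  0.001 -0.564] turn [ 0.001 -0.001  0.001] rows>= 3.0052238555738797 0.023290711440549706
```

Call:
send_rows([
  [0, 0, 0, 0, 0, 0],
  [0, 0, 0, 0, 0, 0],
  [0, 0, 0, 0, 0, 0],
  [0.01, 0, -0.03, 0, 0, 0],
  [0.03, 0, -0.08, 0, 0, 0],
  [0.06, 0, -0.16, 0, 0, 0],
  [0.1, 0, -0.27, 0, 0, 0],
  [0.14, 0, -0.39, 0, 0, 0],
  [0.18, 0, -0.5, 0, 0, 0],
  [0.207, 0, -0.564, 0, 0, 0],
  [0.207, 0, -0.564, 0, 0, 0],
  [0.207, 0, -0.564, 0, 0, 0],
])

```text
time_s: 46.4
position: [0.6212, 0.2504, 0.162]
tcp_rot: [[0.429, 0.89, 0.158], [0.836, -0.457, 0.305], [0.343, 0.001, -0.939]]
force: [-0.3, 0.3, -3.2]
opening: 0.528
grasp_force: 30.0
```

```bash
python3 -c "
from h import *
s=readout.read_state();R=s['tcp_rot'];g=s['position']-.019*R[:,2];print('g',g,s['grasp_force'],s['opening'])
for t in (5,-10,-25,-40,-55,-70): go(*gpose([.64,.275,.19],66,t))
"
```

```text
g [0.61822338 0.24461995 0.17983285] 29.98998455470428 0.5281591198042965
shift [0.133 0.022 0.01 ] turn [ 0.009 -0.167 -0.034] rows>= 0.6758802716539694 1.7937041519285917
shift [0.115 0.023 0.002] turn [ 0.004 -0.334 -0.036] rows>= 0.5851018730649613 3.5206079339351914
shift [ 0.099  0.024 -0.01 ] turn [-0.001 -0.501 -0.036] rows>= 0.5117264418796128 5.260125464251767
shift [ 0.087  0.025 -0.025] turn [-0.006 -0.667 -0.037] rows>= 0.4699553021828109 7.002859179909378
shift [ 0.08   0.025 -0.044] turn [-0.011 -0.834 -0.036] rows>= 0.47129692851168703 8.746882123812796
shift [ 0.077  0.026 -0.063] turn [-0.016 -1.001 -0.036] rows>= 0.5153312714284832 10.49154590060442
```

Held firmly at 46 mm with 30 N. Pitching it upright.

Call:
send_rows([
  [0.07, 0.01, 0.005, 0.004, -0.08, -0.017],
  [0.13, 0.022, 0.01, 0.009, -0.167, -0.034],
  [0.125, 0.022, 0.006, 0.006, -0.25, -0.035],
  [0.115, 0.023, 0.002, 0.004, -0.334, -0.036],
  [0.107, 0.024, -0.004, 0.001, -0.42, -0.036],
  [0.099, 0.024, -0.01, -0.001, -0.501, -0.036],
  [0.093, 0.024, -0.018, -0.003, -0.584, -0.036],
  [0.087, 0.025, -0.025, -0.006, -0.667, -0.037],
  [0.083, 0.025, -0.035, -0.008, -0.75, -0.037],
  [0.08, 0.025, -0.044, -0.011, -0.834, -0.036],
  [0.078, 0.026, -0.054, -0.014, -0.92, -0.036],
  [0.077, 0.026, -0.063, -0.016, -1.0, -0.036],
])

```text
time_s: 47.6
position: [0.633, 0.2592, 0.1802]
tcp_rot: [[0.135, 0.914, -0.383], [0.31, -0.406, -0.86], [-0.941, -0.003, -0.338]]
force: [0.0, -0.1, -3.0]
opening: 0.523
grasp_force: 30.0
```

```bash
python3 -c "
from h import *
s=readout.read_state();R=s['tcp_rot'];g=s['position']-.019*R[:,2];print('g',g,s['grasp_force'],s['joint_positions'].round(1))
for z in (.19,.10): go(*gpose([.657,.309,z],66,-70))
snap('scene','s2');rect('scene','s2','tmp',.1,.4,.8,.1,.5,1000)
im=cv2.imread('pics/s2.png')[60:260,230:430];cv2.imwrite('pics/s2c.png',cv2.resize(im,None,fx=3,fy=3,interpolation=cv2.INTER_CUBIC))
"
```

```text
g [0.64027273 0.27557878 0.18659171] 29.992642819415778 [ 27.9  69.4  33.5 -49.7 130.3  37.7]
shift [ 0.038  0.007 -0.145] turn [-0.     0.003  0.002] rows>= 0.750983992979002 0.035299755727441005
shift [ 0.377  0.008 -0.023] turn [-0.     0.003  0.002] rows>= 1.8878752241946908 0.035299755727441005
```

View pics/s2c.png

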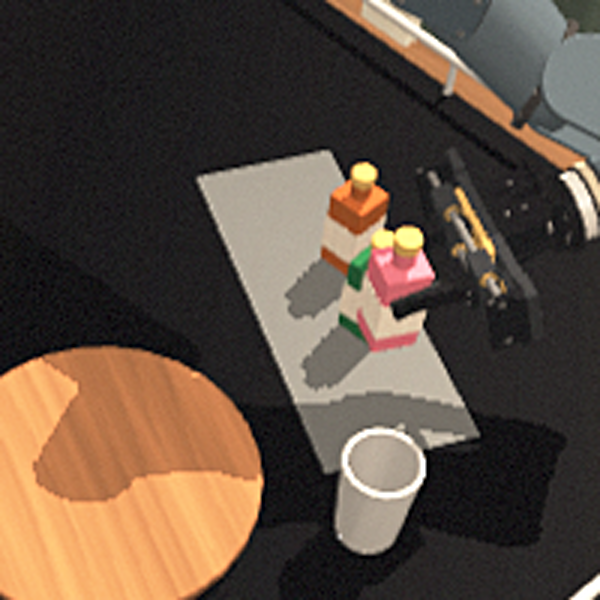

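The bottle is upright in the grip, with its cap at about (408,240) in the crop. Moving it over its spot and lowering.

Call:
send_rows([
  [0.02, 0.003, -0.07, 0, 0, 0],
  [0.038, 0.007, -0.145, 0, 0.003, 0],
  [0.1, 0.007, -0.12, 0, 0.003, 0],
  [0.19, 0.007, -0.09, 0, 0.003, 0],
  [0.29, 0.008, -0.054, 0, 0.003, 0],
  [0.36, 0.008, -0.03, 0, 0.003, 0],
  [0.377, 0.008, -0.023, 0, 0.003, 0],
  [0.377, 0.008, -0.023, 0, 0.003, 0],
  [0.377, 0.008, -0.023, 0, 0.003, 0],
])

```text
time_s: 48.55
position: [0.6512, 0.2924, 0.0977]
tcp_rot: [[0.144, 0.913, -0.381], [0.318, -0.408, -0.856], [-0.937, 0.002, -0.349]]
force: [-0.2, 0.6, -2.0]
opening: 0.528
grasp_force: 30.0
```

```bash
python3 -c "
from h import *
s=readout.read_state();R=s['tcp_rot'];g=s['position']-.019*R[:,2];print('g',g,s['grasp_force'],s['force'])
for z in (.085,.077,.073): go(*gpose([.657,.309,z],66,-70))
p,P=snap('side','sd1')
h=cv2.cvtColor(p,cv2.COLOR_RGB2HSV);x,y,z=P[...,0],P[...,1],P[...,2]
m=(np.hypot(x-.657,y-.309)<.07)&(((h[...,0]>150)|(h[...,0]<4)))&(h[...,1]>60)&(z>.015);q=P[m];print(m.sum(),np.percentile(q[:,2],[0,2,50,98,100]))
"
```

```text
g [0.65839641 0.30862105 0.10428833] 29.98999294359237 [-0.22563532  0.60794244 -2.04824112]
shift [ 0.071 -0.006  0.028] turn [-0.    -0.005 -0.001] rows>= 0.3842943535393408 0.05025168804020305
shift [ 0.101 -0.006  0.039] turn [-0.    -0.005 -0.001] rows>= 0.5439708120622524 0.05025168804020305
shift [ 0.116 -0.006  0.044] turn [-0.    -0.005 -0.001] rows>= 0.6238712138593907 0.05025168804020305Traceback (most recent call last):
  File "<string>", line 7, in <module>
    m=(np.hypot(x-.657,y-.309)<.07)&(((h[...,0]>150)|(h[...,0]<4)))&(h[...,1]>60)&(z>.015);q=P[m];print(m.sum(),np.percentile(q[:,2],[0,2,50,98,100]))
                                                                                                                ~~~~~~~~~~~~~^^^^^^^^^^^^^^^^^^^^^^^^
    return _quantile_unchecked(
        a, q, axis, out, overwrite_input, method, keepdims, weights)
    return _ureduce(a,
                    func=_quantile_ureduce_func,
    ...<5 lines>...
                    overwrite_input=overwrite_input,
                    method=method)
    r = func(a, **kwargs)
    result = _quantile(arr,
                       quantiles=q,
    ...<2 lines>...
                       out=out,
                       weights=wgt)
    slices_having_nans = np.isnan(arr[-1, ...])
                                  ~~~^^^^^^^^^
IndexError: index -1 is out of bounds for axis 0 with size 0
```

Call:
send_rows([
  [0.03, -0.003, 0.012, 0, -0.003, 0],
  [0.06, -0.006, 0.023, 0, -0.005, 0],
  [0.08, -0.006, 0.031, 0, -0.005, 0],
  [0.09, -0.006, 0.035, 0, -0.005, 0],
  [0.1, -0.006, 0.039, 0, -0.005, 0],
  [0.1, -0.006, 0.039, 0, -0.005, 0],
])

```text
time_s: 49.2
position: [0.6492, 0.2925, 0.0694]
tcp_rot: [[0.139, 0.913, -0.383], [0.31, -0.407, -0.859], [-0.94, 0.0, -0.34]]
force: [-0.1, -0.4, -2.8]
opening: 0.525
grasp_force: 30.0
```

Call:
send_rows([
  [0.005, 0, 0.002, 0, 0, 0],
  [0.01, 0, 0.004, 0, 0, 0],
  [0.01, 0, 0.004, 0, 0, 0],
])

```text
time_s: 49.5
position: [0.6494, 0.2927, 0.0689]
tcp_rot: [[0.141, 0.913, -0.383], [0.31, -0.408, -0.859], [-0.94, 0.002, -0.34]]
force: [-0.7, 0.5, 2.6]
opening: 0.525
grasp_force: 30.0
```

Call:
send_rows([
  [0, 0, 0, 0, 0, 0],
  [0, 0, 0, 0, 0, 0],
  [0, 0, 0, 0, 0, 0],
  [0, 0, 0, 0, 0, 0],
], grip=0.7)

```text
time_s: 49.9
position: [0.6492, 0.2925, 0.067]
tcp_rot: [[0.139, 0.913, -0.383], [0.311, -0.407, -0.859], [-0.94, 0.001, -0.34]]
force: [0.1, -0.8, -0.1]
opening: 0.686
grasp_force: 0.0
```

```bash
python3 -c "
from ik import *
s=readout.read_state();R=s['tcp_rot'];p=s['position'];print(p,s['force'],s['opening'],s['grasp_force'])
for k in(.03,.05,.065,.08): print(k,ik(p-k*R[:,2],R)[0].round(1))
for k in(.03,.05,.065,.08): print('+z.1',k,ik(p-k*R[:,2]+[0,0,.12],R)[0].round(1))
"
```

```text
[0.64915633 0.2925005  0.06703584] [ 0.13988829 -0.82522898 -0.08305272] 0.6864275164585609 0.0
0.03 [ 30.1  82.   15.7 -51.5 135.2]
0.05 [ 30.7  84.6   7.9 -55.4 138.7]
0.065 [ 31.2  87.5  -0.2 -60.4 141.9]Traceback (most recent call last):
  File "<string>", line 4, in <module>
    for k in(.03,.05,.065,.08): print(k,ik(p-k*R[:,2],R)[0].round(1))
                                        ~~~~~~~~~~~~~~~~^^^
TypeError: 'NoneType' object is not subscriptable
```

The retreat straight back is reach-limited, so I'll rise straight up with the open fingers straddling the bottle.

Call:
send_rows([
  [0, 0, -0.03, 0, 0, 0],
  [0, 0, -0.05, 0, 0, 0],
  [-0.04, 0, -0.065, 0, 0, 0],
  [-0.1, 0, -0.086, 0, 0, 0],
  [-0.18, 0, -0.115, 0, 0, 0],
  [-0.28, 0, -0.15, 0, 0, 0],
  [-0.38, 0, -0.19, 0, 0, 0],
  [-0.45, 0, -0.21, 0, 0, 0],
  [-0.5, 0, -0.24, 0, 0, 0],
  [-0.5, 0, -0.24, 0, 0, 0],
])

```text
time_s: 50.9
position: [0.6555, 0.3056, 0.2098]
tcp_rot: [[0.146, 0.913, -0.381], [0.314, -0.407, -0.858], [-0.938, 0.006, -0.346]]
force: [1.1, 0.1, 0.1]
opening: 0.7
grasp_force: 0.0
```

```bash
python3 -c "
from h import *
s=readout.read_state();print(s['position'],s['joint_positions'].round(1),s['force'])
go([.56,.2,.33],Rdown(66))
snap('scene','s3')
im=cv2.imread('pics/s3.png')[60:260,230:430];cv2.imwrite('pics/s3c.png',cv2.resize(im,None,fx=3,fy=3,interpolation=cv2.INTER_CUBIC))
"
```

```text
[0.6554534  0.30562828 0.20977444] [ 29.7  73.4  18.4 -56.4 138.1  27.8] [1.11248852 0.14286032 0.11517854]
shift [-0.639 -0.174  0.341] turn [ 0.003  0.775 -0.003] rows>= 3.7268148205434675 8.122846660804978
```

View pics/s3c.png

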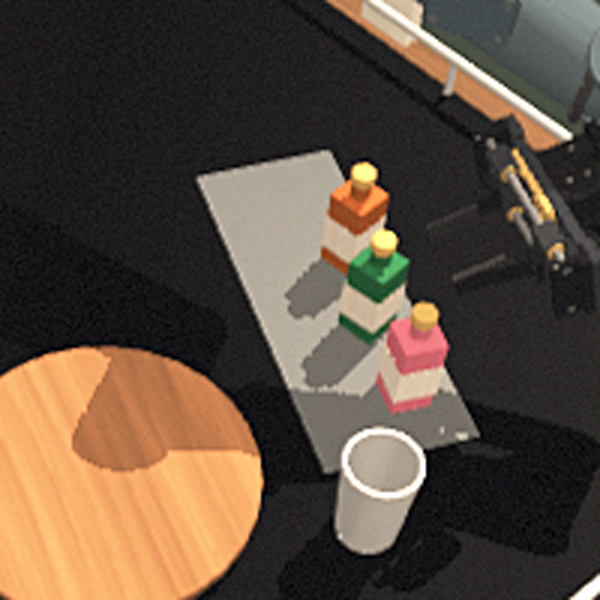

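Pink is standing beside green on the mat (crop ~415,370). A final overall check follows.

```bash
python3 -c "
from h import *
P=np.load('pics/s3_P.npy').reshape(-1,3)
for n,z0,z1 in(('body',.09,.108),('cap',.125,.142)):
    q=P[(P[:,2]>z0)&(P[:,2]<z1)&(np.hypot(P[:,0]-.656,P[:,1]-.309)<.045)];print(n,len(q),[np.round(a,1) for a in cv2.minAreaRect((q[:,:2]*1000).astype(np.float32))],q[:,2].max())
c=np.array([.507,.338]);r=np.array([.656,.309])-c;print('lane y,x',r@[.924,-.383],r@[.383,.924])
im=cv2.imread('pics/s3.png')[100:360,60:410];cv2.imwrite('pics/s3f.png',cv2.resize(im,(700,520),interpolation=cv2.INTER_CUBIC))
print(readout.read_state()['time_s'])
"
```

```text
body 174 [array([654.4, 304.4]), array([45.9, 47.2]), np.float64(67.6)] 0.10792718520660638
cap 67 [array([655.1, 303.5]), array([23. , 22.6]), np.float64(51.3)] 0.14151542641056303
lane y,x 0.14878300000000003 0.030270999999999982
50.95
```

View pics/s3f.png

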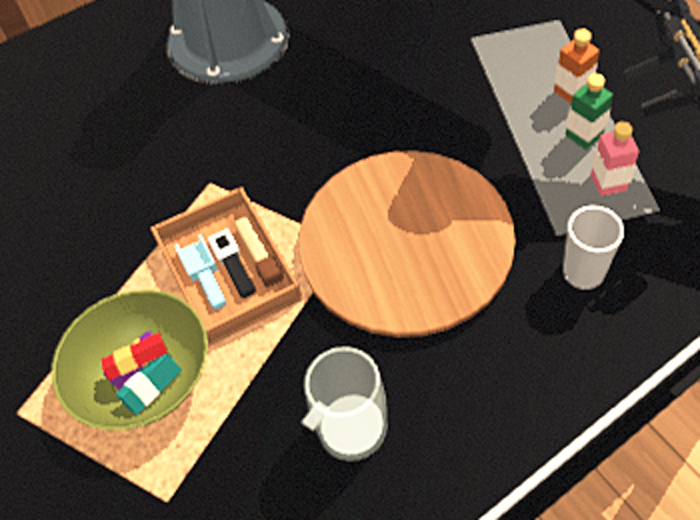

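The disc is empty, the tools are in the tray (~230,260), the cartons are in the bowl (~140,370), and three bottles stand on the lane. Handing in.

```bash
python3 -c "
from rig import ticket
print(ticket.hand_in())"
```

```text
the job is handed in; nothing more can be done
None
```

I handed the job in at about 51 s: the three cartons are in the bowl, the three tools are in the tray, and pink stands upright beside green and amber (blue was absent); the hand-in returned no verdict.

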